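Take the drawplate off its barbed hook and put it away in the rack

ROBOT

A 6-joint arm with a two-finger parallel gripper is mounted at the origin on the work surface. World frame = base frame: x ahead of the robot, y to its left, z up, the work surface at z = 0. Lengths are in m, angles in degrees, forces in N, time in s.
With the tool pointing down it reaches from about 0.35 to 0.875 m from the base axis. Payload 4.2 kg.
Tool frame: the origin (TCP) lies midway between the tips of the shut fingers; the grasp point (between the pads) lies 19 mm behind it (r.pinch_z is the distance from the TCP to the grasp point, in m); z points along the fingers, y is the line along which they close (so a half turn about z gives the same grasp; the last joint's range is limited). The gripper opens to 87 mm and grips with 3 to 60 N. Pads are 19 mm wide; open, the fingers measure 117 mm over their backs; the gripper's body (75 mm by 190 mm) begins 51 mm behind the grasp point.
Start: joints at [-56.574, 22.042, 0.453, 0, -68.411, -14.817], TCP at [0.199, -0.592, 0.198] pointing down, gripper open.
Joint ranges: [-179.83, 179.83], [-69.29, 118.12], [-61.27, 80.66], [-181.25, 117.63], [-171.15, -9.14], [-177.46, 177.46]. Speed limits (degrees/s): [159.86, 159.86, 180, 180, 180, 180].

INTERFACE

Orientations are given as a 3x3 rotation matrix whose columns are the frame's x, y, z axes.
In Python, from station import r, imaging, models gives the robot as it stands. The module is installed in compiled form; this text tells all that it offers.
- The arm moves only by the tool apply_moves, never from a script. Its argument "moves" is a list of rows, each a list of 2 entries, a list of its own where there are three numbers: the shift along the tool's x, y, z in m, then the turn about the tool's z in degrees. A call has 1 to 5 rows; each row shifts and turns the commanded pose from where the row before left it, along the tool's axes as they then stand; what a row does not reach is not made up. A row lasts 1/12 s, in which the tool goes at most 41.7 mm and 7.16 degrees, less where a joint would pass 70% of its speed; a pose out of reach is approached as far as the arm can. A call is refused whole if a number of a shift passes 0.0417 or a number of a turn 7.16, either way. A call with a gripper value outside its range is refused whole. "hand" is the finger opening in m, from 0 to 0.087, set as the call begins (left out, the last holds). The fingers move at their own pace and stop on an object; the grip force is fixed at half the most. Time passes only in rows, so rows that do not move let the fingers close. It gives the time, the measured TCP pose, the force, the opening and the grip force at its end, in the units of the state.
- r.sense(): the state, without advancing time (a new reading comes with each control period).
- imaging.capture(name): name is "side" or "top" or "wrist"; returns a dict with "frame" (480x640x3 uint8, blue, green, red), "intrinsics" (3x3 intrinsics, pixels), "eye" and "orientation" of the camera in the world. Camera axes: x right, y down, z forward; pixel columns grow to the right and rows downward; lengths in m; the calibration is good to about 2 mm. A picture is of the moment at which its call begins. There is no depth.
- r.finish_job(): hands the job in; it is judged then, once.
Trained networks look in a picture, given as the dict that the camera call returned (one of the last four; its "shot" number tells which), for a name from the list of things; names that differ only in an ending like _2 or _b are one class to them, and where a whole thing is asked for, a point or a joint stands for the part that bears it (a point fixed in the world has none). Each returns a list of dicts, best first, with "confidence" (0 to 1); they miss things now and then, are a little off and sometimes report something else, mostly with a low value. They report only what shows in the picture. A call takes as long as a camera call. They do not tell look-alikes from the thing itself.
- models.cut_out(picture, target): "region" (480x640 bool, what is visible of it) and "extent" ([left, top, width, height] as shares, 0 to 1, of the picture: columns of its width, rows of its height, round what is visible of it).
- models.place_of(picture, target): "at" ([column, row] as shares, 0 to 1, of the picture: columns of its width, rows of its height: a listed point, or the origin of a listed thing).
The state is a dict: "time_s": time; "joints": joint angles; "joint_velocities": joint speeds; "effort": joint torques, N m; "tcp_pos": TCP position; "ee_rot": TCP orientation; "wrist_force": force on the tool from outside, world axes, zero at the start; "moment": the same for the moment, N m; "gripper_width": opening from 0.0 (shut) to 1.0 (fully open); "gripper_force": force on a finger pad.
Only numpy, scipy, OpenCV 4.12 (cv2) and the standard library are available. Lean on these libraries where they do the work, as an engineer would, in place of code of your own. Each camera call takes 0.05 s, during which the arm holds its last target. There are 200 camera calls.

TASK

The steel drawplate hanging on the barbed brass hook is wanted back in its wooden rack. Take it off the hook the way it is meant to come off - raise it, tilt it square to the rising arm and back its eye over the barb, feeling your way and never pushing hard on the soft hook - then gently lower it, eye end up, all the way down into the empty slot of the rack and let go. Do not drop the plate on the bench or drive it into the rack, and leave the other drawplates, the wax tin and the hammer where they are.

Things in the scene. Friction and masses are not known exactly. Their poses are not given: they have to be found in the camera images.
- stand: Hook stand screwed to the bench: grey round foot 116 mm across, steel post 13 mm thick, 218 mm high. Origin: centre of the foot's underside, on the bench. z up; x is the way its brass hook points, away from the post. Hook: 7 mm round bar, level from the post to the bend, then a rising arm. It is soft brass: nothing, plate or gripper, may push stand or hook with more than 15 N.
- hook_seat (a point): Centre line of the hook's level part, 210 mm above the bench, 50 mm out from the post axis: the plate hangs about here. Axes as the stand's. At the hook's end an upright plate jams, and a plate drawn out with the top of its eye on the bar is caught under the barb; its eye must be raised so that the bottom of the eye is near the bar's underside.
- hook_bend (a point): Centre line of the bar at its bend, 210 mm up, 75 mm from the post axis. From here a straight arm goes 60 mm on in the stand's x-z plane, rising away from the post by 0.30 to 0.80 rad from level: differs each time, not measured, to be felt or seen. It does not give. At its end a 5 mm barb turns back above it: barb point 50 mm along the arm; barb top to arm underside 22 mm, square to the arm.
- drawplate: Bright steel drawplate on the hook: 150 long, 46 wide, 7 thick (mm), about 0.36 kg (varies), rows of small holes. Origin: centre of its lower end. z runs up its length to the eye end, x is square to its faces, y across its width. It hangs upright by its eye, x along the hook. Grip the plain top by its faces or edges, up to 40 N.
- eye (a point): Centre of the plate's round hanging eye: 24 mm across, right through, 108 mm up from the plate's origin, 42 mm below its top end (30 mm of plain plate above it). Axes as the plate's. It passes over the barb with 2 mm to spare, and only while the plate is within about 0.15 rad of square to the rising arm, its top leaning back towards the post.
- rack: Dark hardwood rack fixed on the bench: 150 mm (its x) by 74 mm (y) by 60 mm high. Three slots open at the top, 45 mm apart along x, each 10.5 mm (x) by 50 mm (y), 45 mm deep, 15 mm of wood below. The slot at the +x end, away from the robot, is empty. Origin: centre of the underside; z up.
- slot (a point): Centre of the floor of the empty slot, 15 mm above the bench, 45 mm below the slot's mouth; axes as the rack's. The plate stands here upright, thickness along x, width along y, either face first; its top is then 165 mm above the bench.
- plate_mid: Dark drawplate 136 x 44 x 7 mm standing loose in one of the other two slots. Origin: centre of its lower end. Leave it.
- plate_back: Dark drawplate 146 x 46 x 7 mm standing loose in the remaining slot. Origin: centre of its lower end. Leave it.
- wax_tin: Round aluminium tin, 65 mm across, 34 mm high, yellow disc on its lid. Origin: centre of the underside. Leave it.
- hammer: Small hammer, 230 mm long, wooden handle, lying on the bench. Leave it.
Things that resemble listed ones, but are neither listed nor needed, are in the scene too. Of the things that look like the stand, the largest one is meant.

How it is judged (in metres and radians):
On the way:
1. the drawplate is off the hook, clear of the barb and held up above the bench (distance between eye and hook_bend above 0.09 m and height (world z) of drawplate above 0.03 m), for 0.2 s.
At the end, for the whole second after the job is handed in: The drawplate stands at rest, let go, eye end up, in the empty slot: its lower end within 6 mm of the slot's centre and within 4 mm of the slot's floor, leaning less than 0.12 rad (horizontal distance between drawplate and slot below 0.006 m and z of drawplate in the frame of slot below 0.004 m and angle between drawplate's own z axis and vertical below 0.12 rad and linear speed of drawplate below 0.02 m/s and contact force between drawplate and the fingers below 0.1 N); the robot touches nothing.
It fails at once if the hook stand is pushed with more than 15 N by anything (contact force between stand and anything else above 15 N).
It fails at once if the drawplate's lower end comes down on the bench (below 8 mm) (height (world z) of drawplate below 0.008 m).
It fails at once if the drawplate is dropped or driven into the rack (more than 30 N) (contact force between drawplate and rack above 30 N).
It fails at once if another drawplate, the wax tin or the hammer is moved more than 15 mm (distance of any of plate_mid, plate_back, wax_tin, hammer from where it was at the start of the episode above 0.015 m).
It also fails if it takes over 72 s, if anything falls off the work surface, if the arm or the gripper's body presses on something with over 40 N, if the wrist force passes 120 N, or if a joint passes its speed limit or range.

## Working session

There is one attempt and no reset: what is moved stays moved. The work goes in short steps, Python scripts to look and compute and a tool call to move; the robot and the scene stay as the last step left them, time stands still between calls to the robot, and variables do not carry over. Pictures are saved under pics/ and viewed, at most 10 in all, crops included, and the job is handed in when it is done.

Besides the shell and the picture viewer there is one more tool, called after "Emit:" as name(argument=value, ...) on one line, values as JSON. apply_moves: Moves the arm, as the interface text tells. Its arguments: {"type":"object","properties":{"moves":{"type":"array"},"hand":{"type":"number"}},"required":["moves"]}

```bash
mkdir -p pics; python3 - <<'E'
from station import r, imaging, models
import cv2,pickle,numpy as np
s=r.sense(); print({k:np.round(v,4).tolist() for k,v in s.items()})
ims=[]
for n in ["side","top"]:
    p=imaging.capture(n); pickle.dump(p,open(n+"0.pkl","wb")); cv2.imwrite(f"pics/{n}0.png",p["frame"])
    print(n,np.round(p["eye"],3),np.round(p["orientation"],3).tolist(),np.round(p["intrinsics"],1).tolist())
    for t in ["stand","hook_seat","hook_bend","drawplate","eye","rack","slot","plate_mid","plate_back"]:
        print(t,[(np.round(np.array(d["at"])*[640,480],1).tolist(),round(d["confidence"],2)) for d in models.place_of(p,t)[:3]])
E
```

```text
{'time_s': 0.0, 'joints': [-56.5739, 22.0919, 0.3797, -0.0261, -68.4113, -14.8154], 'joint_velocities': [-0.0105, 0.0279, -0.1067, -0.0132, 0.023, -0.0126], 'effort': [-0.0004, -39.0665, 18.7403, 4.22, 0.0109, -0.0002], 'tcp_pos': [0.1992, -0.5917, 0.1973], 'ee_rot': [[-0.9478, -0.319, -0.0008], [-0.319, 0.9478, 0.002], [0.0001, 0.0022, -1.0]], 'wrist_force': [-0.0788, 0.831, -0.292], 'moment': [-0.0341, 0.0161, -0.0182], 'gripper_force': 0.0, 'gripper_width': 0.9975}
side [0.11  0.554 0.85 ] [[-0.749, -0.465, 0.472], [-0.662, 0.507, -0.552], [0.018, -0.726, -0.687]] [[463.7, 0.0, 319.1], [0.0, 463.7, 240.5], [0.0, 0.0, 1.0]]
stand [([287.0, 374.9], 0.93), ([229.2, 329.6], 0.84), ([187.5, 420.3], 0.62)]
hook_seat [([226.4, 279.9], 0.89), ([294.2, 289.9], 0.8), ([281.3, 263.3], 0.66)]
hook_bend [([200.8, 362.9], 0.72), ([304.9, 279.6], 0.66), ([230.1, 271.1], 0.66)]
drawplate [([297.1, 328.6], 0.8)]
eye [([296.1, 292.6], 0.61)]
rack [([367.4, 249.4], 0.97)]
slot [([353.7, 236.6], 0.9), ([297.3, 291.9], 0.62)]
plate_mid [([384.1, 251.4], 0.78)]
plate_back [([367.0, 248.1], 0.83)]
top [ 0.504 -0.014  1.711] [[0.016, -0.997, 0.071], [-1.0, -0.017, -0.008], [0.01, -0.07, -0.997]] [[623.4, 0.0, 317.2], [0.0, 623.4, 234.1], [0.0, 0.0, 1.0]]
stand [([229.2, 283.3], 0.87), ([223.4, 223.8], 0.86), ([156.7, 260.2], 0.75)]
hook_seat [([238.2, 279.1], 0.93), ([159.4, 260.6], 0.92), ([229.2, 214.0], 0.56)]
hook_bend [([164.7, 258.1], 0.67), ([245.8, 282.5], 0.62), ([235.5, 210.0], 0.61)]
drawplate [([240.5, 280.5], 0.71)]
eye [([374.8, 245.4], 0.62), ([233.8, 282.3], 0.5)]
rack [([374.1, 249.3], 0.64)]
slot [([374.5, 233.9], 0.6)]
plate_mid [([375.4, 269.4], 0.57), ([226.8, 285.2], 0.33)]
plate_back [([373.5, 251.3], 0.61)]
```

View pics/side0.png

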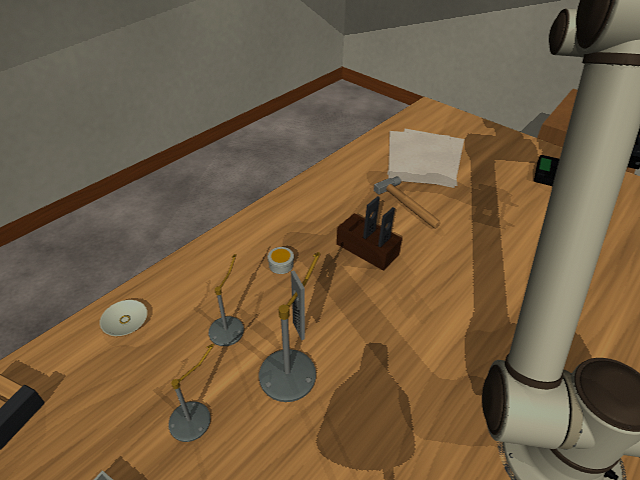

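View pics/top0.png

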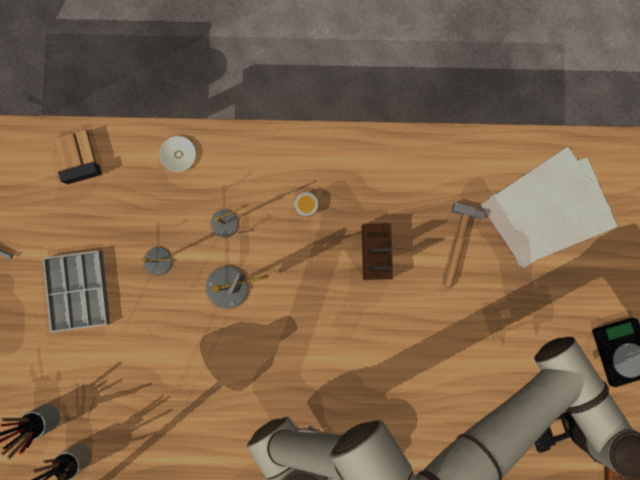

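```bash
cat > h.py <<'E'
import numpy as np,cv2
def ray(p,uv):
    d=np.linalg.inv(p["intrinsics"])@np.array([uv[0],uv[1],1.]); d=p["orientation"]@d; return np.array(p["eye"]),d/np.linalg.norm(d)
def tri(*obs):
    A=np.zeros((3,3));b=np.zeros(3);R=[ray(*o) for o in obs]
    for e,d in R:
        M=np.eye(3)-np.outer(d,d);A+=M;b+=M@e
    x=np.linalg.solve(A,b); return x,max(np.linalg.norm((np.eye(3)-np.outer(d,d))@(x-e)) for e,d in R)
def onz(p,uv,z):
    e,d=ray(p,uv); return e+d*(z-e[2])/d[2]
def proj(p,X):
    c=np.array(p["orientation"]).T@(np.array(X)-p["eye"]); q=p["intrinsics"]@c; return q[:2]/q[2]
E
python3 - <<'E'
import pickle,cv2,numpy as np
from h import *
S=pickle.load(open("side0.pkl","rb"));T=pickle.load(open("top0.pkl","rb"))
for n,a,b in [("stand",(287,374.9),(229.2,283.3)),("seat",(294.2,289.9),(238.2,279.1)),("bend",(304.9,279.6),(245.8,282.5)),("plate",(297.1,328.6),(240.5,280.5)),("rack",(367.4,249.4),(374.1,249.3)),("slot",(353.7,236.6),(374.5,233.9)),("tip?",(318,255),(268,277))]:
    x,e=tri((S,a),(T,b));print(n,np.round(x,4),round(e,4))
a=cv2.resize(S["frame"][240:400,250:380],None,fx=3.6,fy=3.6,interpolation=cv2.INTER_CUBIC)
b=cv2.resize(T["frame"][255:315,200:280],None,fx=4,fy=4,interpolation=cv2.INTER_CUBIC)
c=cv2.resize(T["frame"][215:285,355:400],None,fx=4,fy=4,interpolation=cv2.INTER_CUBIC)
out=np.zeros((580,800,3),np.uint8);out[:576,:468]=a;out[:240,470:790]=b;out[260:540,470:650]=c
cv2.imwrite("pics/c0.png",out)
E
```

```text
stand [ 0.4842  0.2105 -0.0117] 0.002
seat [0.4992 0.1629 0.2041] 0.001
bend [0.4915 0.1426 0.2212] 0.001
plate [0.4933 0.1677 0.0966] 0.0016
rack [ 0.5818 -0.1877 -0.001 ] 0.0046
slot [ 0.6247 -0.1852  0.0193] 0.0024
tip? [0.506  0.0895 0.235 ] 0.0018
```

View pics/c0.png

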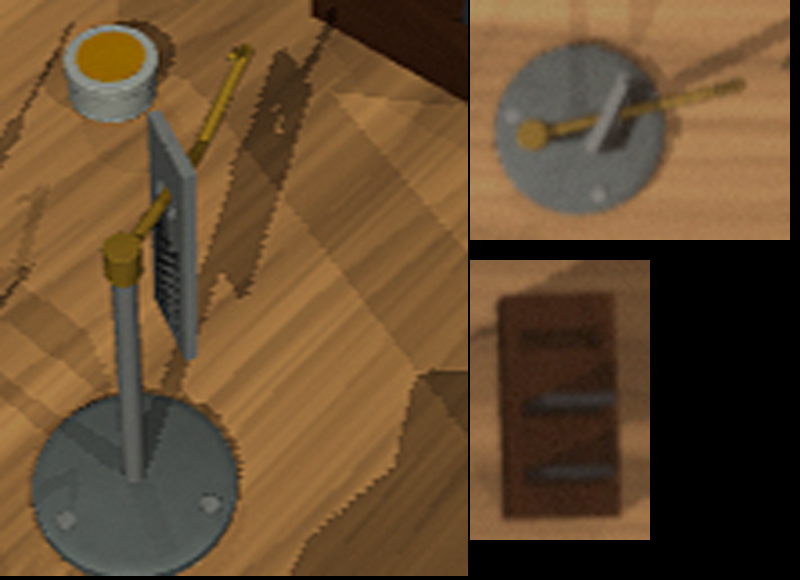

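```bash
python3 - <<'E'
import pickle,numpy as np
from h import *
S=pickle.load(open("side0.pkl","rb"));T=pickle.load(open("top0.pkl","rb"))
s=lambda x,y:(S,(250+(x+.5)/3.6-.5,240+(y+.5)/3.6-.5))
t=lambda x,y:(T,(200+(x-470+.5)/4-.5,255+(y+.5)/4-.5))
for n,a,b in [("cornerA",s(153,115),t(628,78)),("cornerB",s(192,176),t(596,150)),("cap",s(122,243),t(534,133)),("tip",s(245,50),t(742,86))]:
    x,e=tri(a,b);print(n,np.round(x,4),round(e,4))
print("foot",onz(*t(582,128),.006),onz(*s(136,485),.006), "cap",onz(*t(534,133),.218))
k=lambda x,y:(T,(355+(x-470+.5)/4-.5,215+(y-260+.5)/4-.5))
for c in [(499,299),(612,295),(619,515),(504,517)]: print("rack",onz(*k(*c),.06))
print("slot mouth",onz(*k(561,338),.06))
E
```

```text
cornerA [0.5105 0.1564 0.2398] 0.0003
cornerB [0.4681 0.1738 0.2419] 0.0003
cap [0.4769 0.2135 0.2205] 0.0001
tip [0.5075 0.0898 0.2382] 0.0011
foot [0.47684456 0.21354405 0.006     ] [0.47519835 0.21491168 0.006     ] cap [0.47676816 0.21378749 0.218     ]
rack [ 0.64851865 -0.14590566  0.06      ]
rack [ 0.65249151 -0.22111928  0.06      ]
rack [ 0.50652985 -0.2269546   0.06      ]
rack [ 0.50395852 -0.15086428  0.06      ]
slot mouth [ 0.62322291 -0.18742858  0.06      ]
```

```bash
cat > plan.py <<'E'
import numpy as np
def plan(pos,yaw,wps,step=.040,tstep=7.0):
    """wps: list of (x,y,z,yaw_y deg). yaw = world angle of tool y (tool down). prints rows in calls of 5"""
    pos=np.array(pos,float);rows=[]
    for w in wps:
        d=np.array(w[:3])-pos;dy=(w[3]-yaw+180)%360-180
        n=max(1,int(np.ceil(max(np.linalg.norm(d)/step,abs(dy)/tstep))))
        for _ in range(n):
            a=np.radians(yaw);ty=np.array([np.cos(a),np.sin(a),0]);tz=np.array([0,0,-1.]);tx=np.cross(ty,tz)
            q=d/n;rows.append([[round(float(q@v),4) for v in (tx,ty,tz)],round(-dy/n,2)]);yaw+=dy/n
        pos=np.array(w[:3])
    for i in range(0,len(rows),5): print(str(rows[i:i+5]).replace(" ",""))
def here():
    from station import r
    s=r.sense();R=np.array(s["ee_rot"]);return s,np.array(s["tcp_pos"]),np.degrees(np.arctan2(R[1,1],R[0,1]))
E
python3 - <<'E'
from plan import *
from station import imaging
p=imaging.capture("wrist");print(p["eye"],np.round(p["orientation"],3).tolist(),p["intrinsics"][0][0])
s,pos,y=here();print(pos,y)
plan(pos,y,[(.36,-.34,.36,y),(.48,-.12,.38,130),(.43,.10,.38,157.7)])
E
```

```text
[ 0.12787933 -0.61641049  0.38469139] [[-0.319, 0.911, 0.26], [0.948, 0.307, 0.089], [0.001, 0.275, -0.961]] 334.67695398050637
[ 0.1994589  -0.59229395  0.19835549] 108.6103544807689
[[[-0.0259,0.0209,-0.018],np.float64(-0.0)],[[-0.0259,0.0209,-0.018],np.float64(-0.0)],[[-0.0259,0.0209,-0.018],np.float64(-0.0)],[[-0.0259,0.0209,-0.018],np.float64(-0.0)],[[-0.0259,0.0209,-0.018],np.float64(-0.0)]]
[[[-0.0259,0.0209,-0.018],np.float64(-0.0)],[[-0.0259,0.0209,-0.018],np.float64(-0.0)],[[-0.0259,0.0209,-0.018],np.float64(-0.0)],[[-0.0259,0.0209,-0.018],np.float64(-0.0)],[[-0.0263,0.0243,-0.0029],np.float64(-3.06)]]
[[[-0.0275,0.0229,-0.0029],np.float64(-3.06)],[[-0.0287,0.0214,-0.0029],np.float64(-3.06)],[[-0.0298,0.0198,-0.0029],np.float64(-3.06)],[[-0.0308,0.0182,-0.0029],np.float64(-3.06)],[[-0.0318,0.0165,-0.0029],np.float64(-3.06)]]
[[[-0.0326,0.0148,-0.0029],np.float64(-3.06)],[[-0.0172,0.0334,0.0],np.float64(-4.62)],[[-0.0198,0.032,0.0],np.float64(-4.62)],[[-0.0223,0.0303,0.0],np.float64(-4.62)],[[-0.0247,0.0284,0.0],np.float64(-4.62)]]
[[[-0.0269,0.0263,0.0],np.float64(-4.62)],[[-0.0289,0.024,0.0],np.float64(-4.62)]]
```

Emit:
apply_moves(moves=[[[-0.026,0.021,-0.018],0],[[-0.026,0.021,-0.018],0],[[-0.026,0.021,-0.018],0],[[-0.026,0.021,-0.018],0],[[-0.026,0.021,-0.018],0]], hand=0.087)

```text
time_s: 1.47
tcp_pos: [0.2896, -0.4499, 0.2893]
ee_rot: [[-0.948, -0.319, 0.0], [-0.319, 0.948, -0.0], [-0.0, -0.0, -1.0]]
wrist_force: [1.3, -0.8, -0.5]
gripper_width: 1.006
gripper_force: 0.0
```

Emit:
apply_moves(moves=[[[-0.026,0.021,-0.018],0],[[-0.026,0.021,-0.018],0],[[-0.026,0.021,-0.018],0],[[-0.026,0.021,-0.018],0],[[-0.026,0.024,-0.003],-3]])

```text
time_s: 1.88
tcp_pos: [0.3795, -0.3071, 0.3671]
ee_rot: [[-0.93, -0.369, 0.006], [-0.369, 0.93, -0.004], [-0.004, -0.006, -1.0]]
wrist_force: [1.0, -0.5, 0.7]
gripper_width: 1.001
gripper_force: 0.0
```

Emit:
apply_moves(moves=[[[-0.028,0.023,-0.003],-3],[[-0.029,0.021,-0.003],-3],[[-0.03,0.02,-0.003],-3],[[-0.031,0.018,-0.003],-3],[[-0.032,0.016,-0.003],-3]])

```text
time_s: 2.3
tcp_pos: [0.466, -0.1489, 0.379]
ee_rot: [[-0.801, -0.599, 0.001], [-0.599, 0.801, -0.0], [-0.001, -0.001, -1.0]]
wrist_force: [0.0, 0.6, 0.2]
gripper_width: 1.002
gripper_force: 0.0
```

Emit:
apply_moves(moves=[[[-0.033,0.015,0],-3],[[-0.017,0.033,0],-4.6],[[-0.02,0.032,0],-4.6],[[-0.022,0.03,0],-4.6],[[-0.025,0.028,0],-4.6]])

```text
time_s: 2.72
tcp_pos: [0.451, 0.0288, 0.3785]
ee_rot: [[-0.527, -0.85, 0.0], [-0.85, 0.527, 0.0], [-0.0, -0.0, -1.0]]
wrist_force: [0.9, -0.5, -0.2]
gripper_width: 1.001
gripper_force: 0.0
```

Emit:
apply_moves(moves=[[[-0.027,0.026,0],-4.6],[[-0.029,0.024,0],-4.6],[[0,0,0],0],[[0,0,0],0],[[0,0,0],0]])

```text
time_s: 3.13
tcp_pos: [0.4358, 0.1008, 0.3785]
ee_rot: [[-0.387, -0.922, 0.0], [-0.922, 0.387, -0.0], [0.0, -0.0, -1.0]]
wrist_force: [0.1, -0.3, 0.1]
gripper_width: 0.997
gripper_force: 0.0
```

```bash
python3 - <<'E'
from plan import *; from h import *
from station import imaging,models
import pickle
s,pos,y=here();print(s["time_s"],pos,y,s["wrist_force"])
p=imaging.capture("wrist");pickle.dump(p,open("w1.pkl","wb"))
for n,X in [("seat",(.4886,.1653,.21)),("tip",(.5075,.0898,.238)),("slot",(.6232,-.1874,.06))]: print(n,proj(p,X))
for t in ["hook_seat","hook_bend","eye","drawplate","slot"]:
    print(t,[(np.round(np.array(d["at"])*[640,480],1).tolist(),round(d["confidence"],2)) for d in models.place_of(p,t)[:3]])
u,v=map(int,proj(p,(.495,.135,.22)));u=min(max(u,130),510);v=min(max(v,100),380)
c=p["frame"][v-100:v+100,u-130:u+130];print("crop",u-130,v-100)
cv2.imwrite("pics/w1.png",cv2.resize(c,None,fx=3,fy=3,interpolation=cv2.INTER_CUBIC))
E
```

```text
3.1333 [0.4358431  0.10078224 0.37848917] 157.23500413880592 [ 0.1007111  -0.25677791  0.14794163]
seat [291.87862293 289.34358513]
tip [243.23403231 243.8070304 ]
slot [102.25893424  57.81718988]
hook_seat [([297.3, 290.8], 0.67)]
hook_bend [([277.6, 276.2], 0.95)]
eye [([293.8, 288.1], 0.77)]
drawplate [([298.1, 259.6], 0.94)]
slot [([122.1, 65.5], 0.62)]
crop 144 171
```

View pics/w1.png

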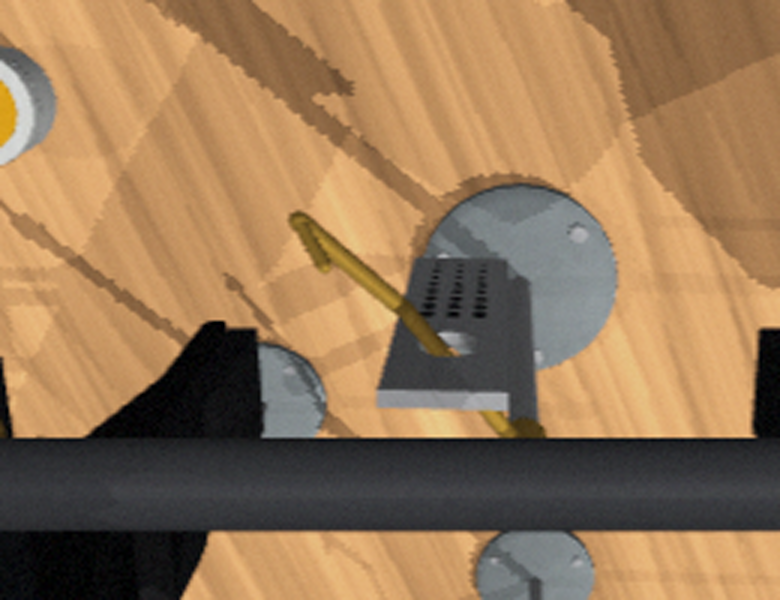

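```bash
python3 - <<'E'
import pickle,numpy as np
from h import *
S=pickle.load(open("side0.pkl","rb"));T=pickle.load(open("top0.pkl","rb"));W=pickle.load(open("w1.pkl","rb"))
s=lambda x,y:(S,(250+(x+.5)/3.6-.5,240+(y+.5)/3.6-.5))
t=lambda x,y:(T,(200+(x-470+.5)/4-.5,255+(y+.5)/4-.5))
w=lambda x,y:(W,(144+(x+.5)/3-.5,171+(y+.5)/3-.5))
print("tip3",tri(s(243,53),t(740,86),w(302,223)),"sw",tri(s(243,53),w(302,223)),"tw",tri(t(740,86),w(302,223)))
P=np.array([.4765,.2138])
for a in (.3,.4,.5,.6,.7):
  for yw in (-76,):
    d=np.array([np.cos(np.radians(yw)),np.sin(np.radians(yw))])
    f=lambda u,v:np.r_[P+d*u,v]
    E=f(.075+.06*np.cos(a),.21+.06*np.sin(a)); B=f(.075+.05*np.cos(a)-.016*np.sin(a),.21+.05*np.sin(a)+.016*np.cos(a))
    sc=lambda X:((proj(S,X)-[250,240])*3.6).round(); tc=lambda X:((proj(T,X)-[200,255])*4+[470,0]).round(); wc=lambda X:((proj(W,X)-[144,171])*3).round()
    print(a,"E",sc(E),tc(E),wc(E),"B",sc(B),wc(B))
bd=f(.075,.21);print("bend",sc(bd),tc(bd),wc(bd))
# plate top corners wrist+top
print("cA",tri(s(153,115),t(628,78),w(378,390)),"cB",tri(s(192,176),t(596,150),w(508,392)))
# slot in wrist
print("slot?",onz(W,(122.1,65.5),.015))
E
```

```text
tip3 (array([0.50745598, 0.09132838, 0.23710414]), np.float64(0.0011850340437432538)) sw (array([0.50791964, 0.09178511, 0.23691718]), np.float64(0.0005688254545080322)) tw (array([0.50653945, 0.09060515, 0.24001685]), np.float64(0.0004120978960528647))
0.3 E [250.  58.] [748.  82.] [295. 200.] B [237.  58.] [315. 242.]
0.4 E [248.  53.] [744.  82.] [296. 209.] B [234.  56.] [319. 253.]
0.5 E [246.  48.] [739.  83.] [298. 219.] B [231.  56.] [324. 265.]
0.6 E [243.  45.] [733.  85.] [301. 231.] B [228.  56.] [330. 277.]
0.7 E [240.  43.] [727.  86.] [305. 243.] B [224.  57.] [337. 290.]
bend [197. 153.] [657. 103.] [403. 306.]
cA (array([0.50985831, 0.15662812, 0.23988959]), np.float64(0.0011786104743093417)) cB (array([0.4673083 , 0.17404962, 0.24229225]), np.float64(0.0012004339447638456))
slot? [ 0.62100639 -0.18679635  0.015     ]
```

```bash
python3 - <<'E'
from plan import *
s,pos,y=here()
plan(pos,y,[(.4886,.1654,.29,157.7),(.4886,.1654,.223,157.7)],step=.035)
E
```

```text
[[[-0.0202,-0.0057,0.0221],np.float64(-0.15)],[[-0.0202,-0.0057,0.0221],np.float64(-0.15)],[[-0.0202,-0.0058,0.0221],np.float64(-0.15)],[[-0.0202,-0.0059,0.0221],np.float64(-0.15)],[[0.0,0.0,0.0335],np.float64(0.0)]]
[[[0.0,0.0,0.0335],np.float64(0.0)]]
```

Emit:
apply_moves(moves=[[[-0.0202,-0.0057,0.0221],-0.15],[[-0.0202,-0.0057,0.0221],-0.15],[[-0.0202,-0.0058,0.0221],-0.15],[[-0.0202,-0.0059,0.0221],-0.05],[[0,0,0.017],0]])

```text
time_s: 3.85
tcp_pos: [0.4898, 0.1678, 0.2701]
ee_rot: [[-0.38, -0.925, -0.002], [-0.925, 0.38, -0.001], [0.002, 0.001, -1.0]]
wrist_force: [0.5, -0.7, -0.7]
gripper_width: 0.999
gripper_force: 0.0
```

Emit:
apply_moves(moves=[[[0,0,0.017],0],[[0,0,0.017],0],[[0,0,0.016],0],[[0,0,0],0],[[0,0,0],0]])

```text
time_s: 4.27
tcp_pos: [0.4884, 0.1657, 0.2226]
ee_rot: [[-0.38, -0.925, -0.001], [-0.925, 0.38, -0.001], [0.002, 0.001, -1.0]]
wrist_force: [0.4, 0.2, 0.2]
gripper_width: 1.003
gripper_force: 0.0
```

Emit:
apply_moves(moves=[[[0,0,0],0],[[0,0,0],0],[[0,0,0],0],[[0,0,0],0]], hand=0.05)

```text
time_s: 4.6
tcp_pos: [0.4886, 0.1667, 0.2238]
ee_rot: [[-0.379, -0.925, 0.001], [-0.925, 0.379, 0.001], [-0.001, -0.001, -1.0]]
wrist_force: [0.7, -0.0, 0.1]
gripper_width: 0.781
gripper_force: 0.0
```

```bash
python3 - <<'E'
from plan import *; from h import *
from station import imaging
import pickle
s,pos,y=here();print(s["time_s"],pos,y,s["wrist_force"],s["gripper_width"],s["gripper_force"])
p=imaging.capture("wrist");pickle.dump(p,open("w2.pkl","wb"))
cv2.imwrite("pics/w2.png",cv2.resize(p["frame"][150:450,130:530],None,fx=2,fy=2))
E
```

```text
4.6 [0.48864075 0.16666839 0.22382232] 157.70532456848304 [ 0.68100278 -0.04057646  0.10671029] 0.780544630569814 0.0
```

View pics/w2.png

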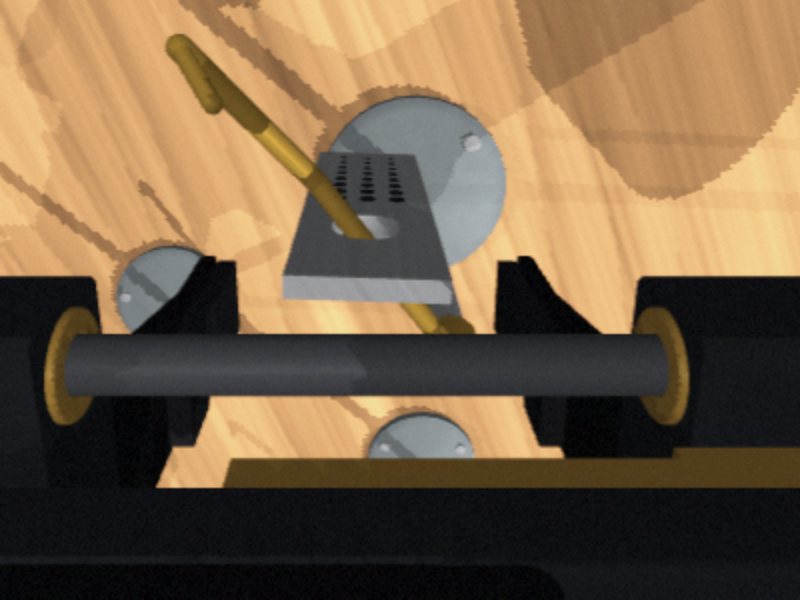

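```bash
python3 - <<'E'
from h import *; import pickle
p=pickle.load(open("w2.pkl","rb"))
for uv in [(284,288),(452,292),(368,289)]: print(onz(p,(130+uv[0]/2,150+uv[1]/2),.241))
print(proj(p,(.4886,.1667,.241)))
E
```

```text
[0.50967799 0.15949716 0.241     ]
[0.46740221 0.17812164 0.241     ]
[0.48844626 0.16852413 0.241     ]
[312.48112535 291.76722236]
```

Emit:
apply_moves(moves=[[[0,0,0],0],[[0,0,0],0],[[0,0,0],0],[[0,0,0],0],[[0,0,0],0]])

```text
time_s: 5.07
tcp_pos: [0.4883, 0.1665, 0.2229]
ee_rot: [[-0.379, -0.925, -0.0], [-0.925, 0.379, -0.0], [0.0, 0.0, -1.0]]
wrist_force: [0.4, 0.6, -0.7]
gripper_width: 0.576
gripper_force: 0.0
```

Emit:
apply_moves(moves=[[[0,0,0],0],[[0,0,0],0],[[0,0,0],0]], hand=0.0455)

```text
time_s: 5.32
tcp_pos: [0.4883, 0.1665, 0.2229]
ee_rot: [[-0.379, -0.925, -0.0], [-0.925, 0.379, -0.0], [0.0, 0.0, -1.0]]
wrist_force: [-0.8, 0.1, -1.0]
gripper_width: 0.528
gripper_force: 0.0
```

Emit:
apply_moves(moves=[[[0,0,0],0],[[0,0,0],0],[[0,0,0],0]], hand=0.044)

```text
time_s: 5.57
tcp_pos: [0.4883, 0.1665, 0.2229]
ee_rot: [[-0.379, -0.925, -0.0], [-0.925, 0.379, -0.0], [0.0, 0.0, -1.0]]
wrist_force: [0.4, 0.1, -1.0]
gripper_width: 0.505
gripper_force: 0.0
```

```bash
python3 - <<'E'
from plan import *; from h import *
from station import imaging
import pickle
p=imaging.capture("wrist");q=imaging.capture("side");pickle.dump((p,q),open("w3.pkl","wb"))
a=cv2.resize(p["frame"][200:400,180:460],None,fx=1.8,fy=1.8);b=cv2.resize(q["frame"][220:340,250:350],None,fx=3,fy=3,interpolation=cv2.INTER_CUBIC)
o=np.zeros((400,800,3),np.uint8);o[:360,:a.shape[1]]=a[:360];o[:360,500:800]=b
cv2.imwrite("pics/w3.png",o)
E
```

```text
(no output)
```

View pics/w3.png

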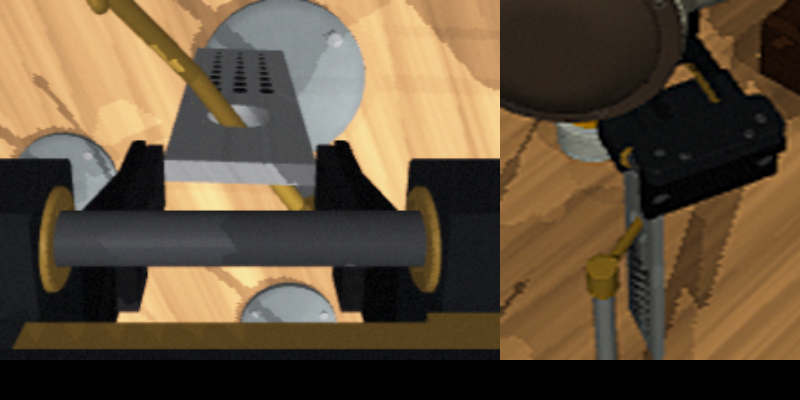

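Emit:
apply_moves(moves=[[[0,0,0],0],[[0,0,0],0],[[0,0,0],0]], hand=0.042)

```text
time_s: 5.92
tcp_pos: [0.4883, 0.1665, 0.223]
ee_rot: [[-0.379, -0.925, 0.0], [-0.925, 0.379, -0.0], [-0.0, -0.0, -1.0]]
wrist_force: [0.1, 0.4, 0.1]
gripper_width: 0.485
gripper_force: 0.0
```

Emit:
apply_moves(moves=[[[0,0,0],0],[[0,0,0],0],[[0,0,0],0]], hand=0.04)

```text
time_s: 6.17
tcp_pos: [0.4883, 0.1665, 0.223]
ee_rot: [[-0.379, -0.925, 0.0], [-0.925, 0.379, 0.0], [-0.0, -0.0, -1.0]]
wrist_force: [-0.0, -0.3, 0.2]
gripper_width: 0.458
gripper_force: 0.0
```

Emit:
apply_moves(moves=[[[0,0,0],0],[[0,0,0],0],[[0,0,0],0]], hand=0.035)

```text
time_s: 6.42
tcp_pos: [0.4883, 0.1665, 0.223]
ee_rot: [[-0.379, -0.925, 0.0], [-0.925, 0.379, 0.0], [-0.0, -0.0, -1.0]]
wrist_force: [-0.4, 0.5, -0.3]
gripper_width: 0.409
gripper_force: 0.0
```

```bash
python3 - <<'E'
from plan import *; from h import *
from station import imaging
import pickle
p=imaging.capture("wrist");s,pos,y=here();print(pos,y,s["gripper_width"])
R=np.array(s["ee_rot"])
for dz in (0,-.019,-.04):
  for sy in (-1,1):
    for sx in (-.0095,.0095): print(dz,sy,sx,((proj(p,pos+R@[sx,sy*.0435*s["gripper_width"],dz])-[180,200])*2.8).round())
print([((proj(p,X)-[180,200])*2.8).round() for X in [(.5098,.1566,.241),(.4675,.174,.241)]])
a=cv2.resize(p["frame"][200:400,180:460],None,fx=2.8,fy=2.8)
cv2.imwrite("pics/w4.png",a)
E
```

```text
[0.48828915 0.16651642 0.22294668] 157.70947308079664 0.40726535266337166
0 -1 -0.0095 [289. 265.]
0 -1 0.0095 [287. 182.]
0 1 -0.0095 [453. 265.]
0 1 0.0095 [455. 182.]
-0.019 -1 -0.0095 [281. 305.]
-0.019 -1 0.0095 [278. 215.]
-0.019 1 -0.0095 [461. 305.]
-0.019 1 0.0095 [463. 215.]
-0.04 -1 -0.0095 [270. 361.]
-0.04 -1 0.0095 [266. 261.]
-0.04 1 -0.0095 [472. 361.]
-0.04 1 0.0095 [475. 261.]
[array([249., 254.]), array([484., 254.])]
```

View pics/w4.png

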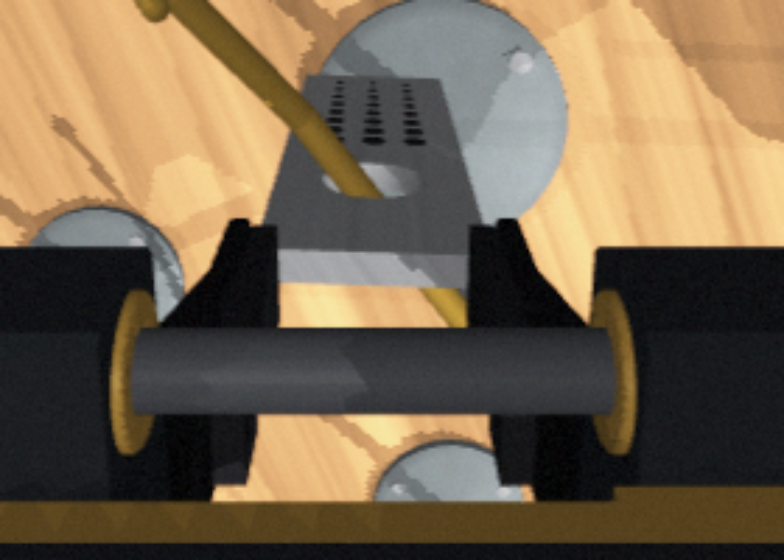

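Emit:
apply_moves(moves=[[[0,0,0],0],[[0,0,0],0],[[0,0,0],0],[[0,0,0],0],[[0,0,0],0]], hand=0.062)

```text
time_s: 6.88
tcp_pos: [0.4883, 0.1665, 0.2229]
ee_rot: [[-0.379, -0.925, -0.0], [-0.925, 0.379, -0.0], [0.0, 0.0, -1.0]]
wrist_force: [-0.7, -0.5, 0.0]
gripper_width: 0.675
gripper_force: 0.0
```

Emit:
apply_moves(moves=[[[-0.0005,0,0.006],0],[[-0.0005,0,0.006],0],[[0,0,0.006],0],[[0,0,0.004],0],[[0,0,0],0]])

```text
time_s: 7.3
tcp_pos: [0.4879, 0.167, 0.1994]
ee_rot: [[-0.379, -0.925, -0.003], [-0.925, 0.379, -0.001], [0.002, 0.002, -1.0]]
wrist_force: [-0.4, 0.3, 0.0]
gripper_width: 0.711
gripper_force: 0.0
```

Emit:
apply_moves(moves=[[[0,0,0],0],[[0,0,0],0],[[0,0,0],0],[[0,0,0],0],[[0,0,0],0]], hand=0.046)

```text
time_s: 7.72
tcp_pos: [0.4888, 0.1675, 0.2012]
ee_rot: [[-0.379, -0.925, 0.0], [-0.925, 0.379, 0.0], [-0.001, -0.0, -1.0]]
wrist_force: [1.2, 0.9, -0.2]
gripper_width: 0.539
gripper_force: 0.0
```

Emit:
apply_moves(moves=[[[0,0,0],0],[[0,0,0],0]], hand=0.0445)

```text
time_s: 7.88
tcp_pos: [0.4888, 0.1675, 0.2012]
ee_rot: [[-0.379, -0.925, 0.001], [-0.925, 0.379, 0.0], [-0.0, -0.0, -1.0]]
wrist_force: [-0.0, -0.0, -0.4]
gripper_width: 0.524
gripper_force: 30.0
```

Emit:
apply_moves(moves=[[[0,0,-0.002],0],[[0,0,-0.002],0],[[0,0,-0.002],0],[[0,0,-0.002],0],[[0,0,0],0]], hand=0.04)

```text
time_s: 8.3
tcp_pos: [0.4886, 0.1674, 0.2091]
ee_rot: [[-0.379, -0.925, -0.0], [-0.925, 0.379, -0.0], [0.0, 0.0, -1.0]]
wrist_force: [-1.0, 0.5, -4.4]
gripper_width: 0.522
gripper_force: 30.0
```

Emit:
apply_moves(moves=[[[0,0,0],-4],[[0,0,0],-4],[[0,0,0],-4],[[0,0,0],-4],[[0,0,0],-4]])

```text
time_s: 8.72
tcp_pos: [0.4884, 0.1673, 0.2087]
ee_rot: [[-0.037, -0.999, -0.001], [-0.999, 0.037, -0.0], [0.0, 0.001, -1.0]]
wrist_force: [0.1, -0.3, -4.2]
gripper_width: 0.526
gripper_force: 30.0
```

Emit:
apply_moves(moves=[[[0,0,0],-4],[[0,0,0],-4],[[0,0,0],-4],[[0,0,0],-4.5],[[0,0,0],0]])

```text
time_s: 9.13
tcp_pos: [0.4885, 0.1674, 0.2087]
ee_rot: [[0.247, -0.969, -0.0], [-0.969, -0.247, -0.0], [-0.0, 0.0, -1.0]]
wrist_force: [-0.6, -0.2, -4.8]
gripper_width: 0.521
gripper_force: 30.0
```

```bash
python3 - <<'E'
from plan import *; from h import *
from station import imaging
import pickle
s,pos,y=here();print(s["time_s"],pos,y,s["wrist_force"],s["moment"],s["gripper_width"])
p=imaging.capture("side");pickle.dump(p,open("s5.pkl","wb"));q=imaging.capture("wrist");pickle.dump(q,open("w5.pkl","wb"))
b=cv2.resize(p["frame"][230:350,250:350],None,fx=4,fy=4,interpolation=cv2.INTER_CUBIC);a=cv2.resize(q["frame"][180:380,200:420],None,fx=1.8,fy=1.8)
o=np.zeros((480,800,3),np.uint8);o[:,:400]=b;o[:360,402:402+a.shape[1]]=a
cv2.imwrite("pics/c5.png",o)
E
```

```text
9.1333 [0.48848782 0.16738953 0.20872696] -165.71563170798134 [-0.62230275 -0.15171639 -4.82371951] [-0.00233536  0.13233953 -0.04327501] 0.5210180439607479
```

View pics/c5.png

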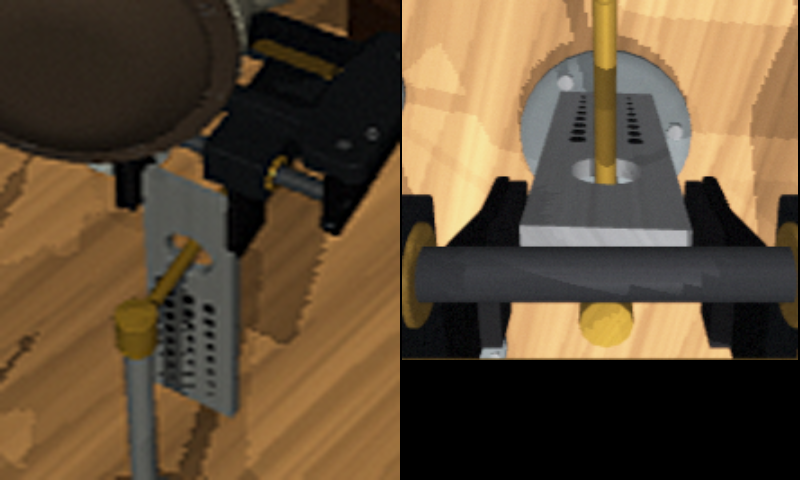

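Emit:
apply_moves(moves=[[[-0.006,0,-0.001],0],[[-0.006,0,-0.001],0],[[-0.006,0,-0.001],0],[[-0.006,0,-0.001],0],[[-0.004,0,0],0]])

```text
time_s: 9.65
tcp_pos: [0.4817, 0.1957, 0.2133]
ee_rot: [[0.246, -0.969, 0.001], [-0.969, -0.246, 0.001], [-0.0, -0.001, -1.0]]
wrist_force: [-0.8, 0.1, -3.8]
gripper_width: 0.52
gripper_force: 30.0
```

Emit:
apply_moves(moves=[[[0,0,0],0],[[0,0,0],0],[[0,0,0],0]])

```text
time_s: 9.9
tcp_pos: [0.4817, 0.1945, 0.2129]
ee_rot: [[0.246, -0.969, -0.0], [-0.969, -0.246, -0.0], [0.0, 0.0, -1.0]]
wrist_force: [0.2, -0.3, -4.3]
gripper_width: 0.521
gripper_force: 30.0
```

Emit:
apply_moves(moves=[[[-0.001,0,0],0],[[-0.001,0,0],0]])

```text
time_s: 10.07
tcp_pos: [0.4813, 0.1963, 0.2129]
ee_rot: [[0.245, -0.97, -0.0], [-0.97, -0.245, -0.0], [0.0, 0.0, -1.0]]
wrist_force: [1.7, -0.7, -4.2]
gripper_width: 0.523
gripper_force: 30.0
```

Emit:
apply_moves(moves=[[[-0.001,0,0],0]])

```text
time_s: 10.15
tcp_pos: [0.4811, 0.1974, 0.2129]
ee_rot: [[0.245, -0.969, -0.0], [-0.969, -0.245, -0.0], [0.0, 0.0, -1.0]]
wrist_force: [-1.1, 0.3, -4.7]
gripper_width: 0.523
gripper_force: 30.0
```

Emit:
apply_moves(moves=[[[-0.001,0,0],0]])

```text
time_s: 10.23
tcp_pos: [0.4809, 0.1984, 0.213]
ee_rot: [[0.245, -0.969, 0.0], [-0.969, -0.245, 0.0], [0.0, -0.0, -1.0]]
wrist_force: [-0.0, 0.3, -3.5]
gripper_width: 0.52
gripper_force: 30.0
```

Emit:
apply_moves(moves=[[[-0.001,0,0],0]])

```text
time_s: 10.32
tcp_pos: [0.4806, 0.1994, 0.2129]
ee_rot: [[0.245, -0.969, -0.0], [-0.969, -0.245, -0.0], [0.0, 0.0, -1.0]]
wrist_force: [-0.6, -0.3, -4.5]
gripper_width: 0.522
gripper_force: 30.0
```

Emit:
apply_moves(moves=[[[-0.001,0,0],0]])

```text
time_s: 10.4
tcp_pos: [0.4803, 0.2005, 0.213]
ee_rot: [[0.245, -0.969, 0.0], [-0.969, -0.245, 0.0], [-0.0, -0.0, -1.0]]
wrist_force: [-0.2, -0.4, -3.4]
gripper_width: 0.521
gripper_force: 30.0
```

Emit:
apply_moves(moves=[[[-0.0005,0,0],0]])

```text
time_s: 10.48
tcp_pos: [0.4802, 0.201, 0.2129]
ee_rot: [[0.246, -0.969, 0.0], [-0.969, -0.246, 0.0], [-0.0, -0.0, -1.0]]
wrist_force: [-0.0, 0.0, -3.6]
gripper_width: 0.522
gripper_force: 30.0
```

Emit:
apply_moves(moves=[[[-0.0005,0,0],0]])

```text
time_s: 10.57
tcp_pos: [0.4801, 0.2014, 0.213]
ee_rot: [[0.246, -0.969, 0.0], [-0.969, -0.246, 0.0], [-0.0, -0.0, -1.0]]
wrist_force: [0.9, -0.3, -3.8]
gripper_width: 0.524
gripper_force: 30.0
```

Emit:
apply_moves(moves=[[[-0.0005,0,0],0]])

```text
time_s: 10.65
tcp_pos: [0.4799, 0.2019, 0.2129]
ee_rot: [[0.245, -0.969, -0.0], [-0.969, -0.245, -0.0], [0.0, 0.0, -1.0]]
wrist_force: [0.8, -0.3, -3.8]
gripper_width: 0.526
gripper_force: 30.0
```

Emit:
apply_moves(moves=[[[-0.0005,0,0],0]])

```text
time_s: 10.73
tcp_pos: [0.4798, 0.2024, 0.213]
ee_rot: [[0.246, -0.969, 0.0], [-0.969, -0.246, 0.0], [-0.0, -0.0, -1.0]]
wrist_force: [0.3, 0.6, -4.1]
gripper_width: 0.52
gripper_force: 30.0
```

Emit:
apply_moves(moves=[[[-0.0005,0,0],0]])

```text
time_s: 10.82
tcp_pos: [0.4797, 0.2027, 0.213]
ee_rot: [[0.245, -0.969, -0.0], [-0.969, -0.245, -0.0], [0.0, 0.0, -1.0]]
wrist_force: [-0.6, -1.5, -4.4]
gripper_width: 0.523
gripper_force: 30.0
```

Emit:
apply_moves(moves=[[[-0.0005,0,0],0]])

```text
time_s: 10.9
tcp_pos: [0.4796, 0.203, 0.213]
ee_rot: [[0.246, -0.969, 0.0], [-0.969, -0.246, -0.001], [0.001, 0.0, -1.0]]
wrist_force: [-0.3, -1.6, -4.6]
gripper_width: 0.524
gripper_force: 30.0
```

Emit:
apply_moves(moves=[[[-0.0005,0,0],0]])

```text
time_s: 10.98
tcp_pos: [0.4795, 0.2033, 0.213]
ee_rot: [[0.246, -0.969, 0.0], [-0.969, -0.246, -0.001], [0.001, 0.0, -1.0]]
wrist_force: [1.2, -1.9, -3.9]
gripper_width: 0.522
gripper_force: 30.0
```

Emit:
apply_moves(moves=[[[-0.0005,0,0],0]])

```text
time_s: 11.07
tcp_pos: [0.4795, 0.2036, 0.213]
ee_rot: [[0.245, -0.969, 0.0], [-0.969, -0.245, -0.001], [0.001, 0.0, -1.0]]
wrist_force: [1.2, -4.0, -4.5]
gripper_width: 0.52
gripper_force: 30.0
```

Emit:
apply_moves(moves=[[[-0.0005,0,0],0]])

```text
time_s: 11.15
tcp_pos: [0.4794, 0.204, 0.213]
ee_rot: [[0.245, -0.969, 0.0], [-0.969, -0.245, -0.002], [0.002, 0.0, -1.0]]
wrist_force: [1.0, -3.7, -4.0]
gripper_width: 0.52
gripper_force: 30.0
```

Emit:
apply_moves(moves=[[[-0.0005,0,0],0]])

```text
time_s: 11.23
tcp_pos: [0.4793, 0.2043, 0.213]
ee_rot: [[0.245, -0.969, 0.0], [-0.969, -0.245, -0.002], [0.002, 0.0, -1.0]]
wrist_force: [2.4, -5.3, -3.8]
gripper_width: 0.524
gripper_force: 30.0
```

Emit:
apply_moves(moves=[[[-0.0005,0,0],0]])

```text
time_s: 11.32
tcp_pos: [0.4792, 0.2047, 0.213]
ee_rot: [[0.245, -0.969, 0.0], [-0.969, -0.245, -0.002], [0.002, 0.0, -1.0]]
wrist_force: [1.9, -5.4, -3.9]
gripper_width: 0.525
gripper_force: 30.0
```

Emit:
apply_moves(moves=[[[-0.0005,0,0],0]])

```text
time_s: 11.4
tcp_pos: [0.4791, 0.2051, 0.2131]
ee_rot: [[0.245, -0.969, 0.0], [-0.969, -0.245, -0.002], [0.002, 0.0, -1.0]]
wrist_force: [2.1, -5.4, -3.5]
gripper_width: 0.521
gripper_force: 30.0
```

Emit:
apply_moves(moves=[[[-0.0005,0,0],0]])

```text
time_s: 11.48
tcp_pos: [0.4789, 0.2056, 0.2131]
ee_rot: [[0.245, -0.969, 0.0], [-0.969, -0.245, -0.002], [0.002, 0.0, -1.0]]
wrist_force: [2.4, -5.5, -3.3]
gripper_width: 0.521
gripper_force: 30.0
```

Emit:
apply_moves(moves=[[[-0.0005,0,0],0]])

```text
time_s: 11.57
tcp_pos: [0.4788, 0.206, 0.2131]
ee_rot: [[0.245, -0.969, 0.0], [-0.969, -0.245, -0.002], [0.002, 0.0, -1.0]]
wrist_force: [1.5, -5.7, -3.5]
gripper_width: 0.523
gripper_force: 30.0
```

Emit:
apply_moves(moves=[[[-0.0005,0,0],0],[[-0.0005,0,0],0]])

```text
time_s: 11.73
tcp_pos: [0.4786, 0.207, 0.2131]
ee_rot: [[0.245, -0.969, 0.0], [-0.969, -0.245, -0.002], [0.002, 0.0, -1.0]]
wrist_force: [2.8, -4.7, -4.2]
gripper_width: 0.522
gripper_force: 30.0
```

Emit:
apply_moves(moves=[[[-0.0005,0,0.0003],0],[[-0.0005,0,0.0003],0]])

```text
time_s: 11.9
tcp_pos: [0.4784, 0.2078, 0.2129]
ee_rot: [[0.245, -0.969, 0.0], [-0.969, -0.245, -0.003], [0.003, 0.0, -1.0]]
wrist_force: [2.1, -5.8, -0.7]
gripper_width: 0.524
gripper_force: 30.0
```

Emit:
apply_moves(moves=[[[-0.0005,0,0.0003],0],[[-0.0005,0,0.0003],0]])

```text
time_s: 12.07
tcp_pos: [0.4782, 0.2088, 0.2128]
ee_rot: [[0.246, -0.969, 0.001], [-0.969, -0.246, -0.002], [0.003, -0.0, -1.0]]
wrist_force: [1.1, -5.2, 0.3]
gripper_width: 0.524
gripper_force: 30.0
```

Emit:
apply_moves(moves=[[[-0.0005,0,0.0003],0],[[-0.0005,0,0.0003],0]])

```text
time_s: 12.23
tcp_pos: [0.478, 0.2097, 0.2122]
ee_rot: [[0.246, -0.969, 0.001], [-0.969, -0.246, -0.002], [0.003, -0.0, -1.0]]
wrist_force: [1.0, -4.6, -0.9]
gripper_width: 0.521
gripper_force: 30.0
```

```bash
cat > tilt.py <<'E'
from plan import *; from h import *
from station import imaging,models
import pickle,sys
D=np.array([.2453,-.9694,0]);N=np.array([.9694,.2453,0])
def plane(p,uv,P):
    e,d=ray(p,uv);t=((P-e)@N)/(d@N);X=e+d*t;return np.round([(X-[.4765,.2138,0])@D,X[2]],4)
def look(name=None):
    s,pos,y=here();print(round(s["time_s"],2),"along,z",np.round([(pos-[.4765,.2138,0])@D,pos[2]],4),"F",np.round([s["wrist_force"]@D,s["wrist_force"]@N,s["wrist_force"][2]],1))
    for c in ("side","wrist","top"):
        p=imaging.capture(c)
        if name: pickle.dump(p,open(f"{name}_{c}.pkl","wb"))
        for t in ("drawplate","eye"):
            for d in models.place_of(p,t)[:1]:
                uv=np.array(d["at"])*[640,480];print(c,t,uv.round(1),round(d["confidence"],2),plane(p,uv,pos))
if __name__=="__main__": look(sys.argv[1])
E
python3 tilt.py t1
python3 - <<'E'
import pickle; from h import *; from tilt import *
from station import models
p=pickle.load(open("s5.pkl","rb"))
try:
  for t in ("drawplate","eye"):
    d=models.place_of(p,t)[0];uv=np.array(d["at"])*[640,480];print("ref upright",t,uv,plane(p,uv,np.array([.4885,.1674,.2])))
except Exception as e: print(e)
E
```

```text
12.23 along,z [0.0043 0.2122] F [ 4.7 -0.2 -0.9]
side drawplate [290.9 335.7] 0.88 [0.0204 0.1115]
side eye [285.5 303.5] 0.98 [0.0072 0.2228]
wrist drawplate [314.3 214.5] 0.66 [0.0847 0.4272]
wrist eye [312.4 271.4] 0.67 [0.0311 0.2698]
top drawplate [231.4 284. ] 0.49 [0.0394 0.2236]
top eye [217.  287.3] 0.62 [0.0067 0.2383]
only the last four pictures can be asked about
```

```bash
cat > fit.py <<'E'
from tilt import *
from scipy.optimize import minimize
def corners(al,z,th,lo=0,hi=.150,P0=np.array([.4765,.2138,0])):
    eye=P0+D*al+np.array([0,0,z]);zz=np.array([0,0,1])*np.cos(th)-D*np.sin(th);xx=D*np.cos(th)+np.array([0,0,1])*np.sin(th)
    return [eye+zz*(l-.108)+xx*x+N*y for l in (lo,hi) for x in (-.0035,.0035) for y in (-.023,.023)]
def fit(p,x0,k=4):
    m=models.cut_out(p,"drawplate")[0];reg=m["region"].astype(np.uint8)
    ys,xs=np.nonzero(reg);x1,y1=xs.min()-15,ys.min()-15;w,h=np.ptp(xs)+30,np.ptp(ys)+30
    R=cv2.resize(reg[y1:y1+h,x1:x1+w],None,fx=k,fy=k,interpolation=cv2.INTER_LINEAR)
    # valid: exclude hand-occluded: only rows below eye region
    def cost(v,dbg=False):
        c=np.array([proj(p,X) for X in corners(*v,hi=.090)]);c=(c-[x1,y1]+.5)*k
        im=np.zeros_like(R);cv2.fillConvexPoly(im,cv2.convexHull(np.round(c).astype(np.int32)),1)
        full=np.array([proj(p,X) for X in corners(*v)]);full=(full-[x1,y1]+.5)*k
        f=np.zeros_like(R);cv2.fillConvexPoly(f,cv2.convexHull(np.round(full).astype(np.int32)),1)
        # miss: lower part predicted but not in mask ; extra: mask outside full prediction
        return ((im==1)&(R==0)).sum()+((R==1)&(f==0)).sum()
    best=None
    for th in (0,.15,.3,.45,.6):
        r_=minimize(cost,[x0[0],x0[1],th],method="Nelder-Mead",options=dict(initial_simplex=[[x0[0],x0[1],th],[x0[0]+.006,x0[1],th],[x0[0],x0[1]+.006,th],[x0[0],x0[1],th+.12]],maxiter=150))
        if best is None or r_.fun<best.fun: best=r_
    print("al,z,th",best.x.round(4),"bad frac",best.fun/R.sum(),"conf",m["confidence"]);return best.x
if __name__=="__main__":
    s,pos,y=here();print(round(s["time_s"],2),"along,z",np.round([(pos-[.4765,.2138,0])@D,pos[2]],4),"F",np.round([s["wrist_force"]@D,s["wrist_force"]@N,s["wrist_force"][2]],1))
    p=imaging.capture("side");pickle.dump(p,open("last_side.pkl","wb"))
    fit(p,(float(sys.argv[1]),float(sys.argv[2])))
E
python3 fit.py .010 .214
python3 - <<'E'
import pickle,cv2,numpy as np
p=pickle.load(open("t1_side.pkl","rb"));q=pickle.load(open("t1_wrist.pkl","rb"))
b=cv2.resize(p["frame"][230:350,250:350],None,fx=4,fy=4,interpolation=cv2.INTER_CUBIC);a=cv2.resize(q["frame"][180:380,200:420],None,fx=1.8,fy=1.8)
o=np.zeros((480,800,3),np.uint8);o[:,:400]=b;o[:360,402:402+a.shape[1]]=a
cv2.imwrite("pics/c6.png",o)
E
```

```text
12.68 along,z [0.0043 0.2121] F [ 5.6 -0.2 -0.8]
al,z,th [0.0089 0.2089 0.196 ] bad frac 0.5409836065573771 conf 0.92
```

View pics/c6.png

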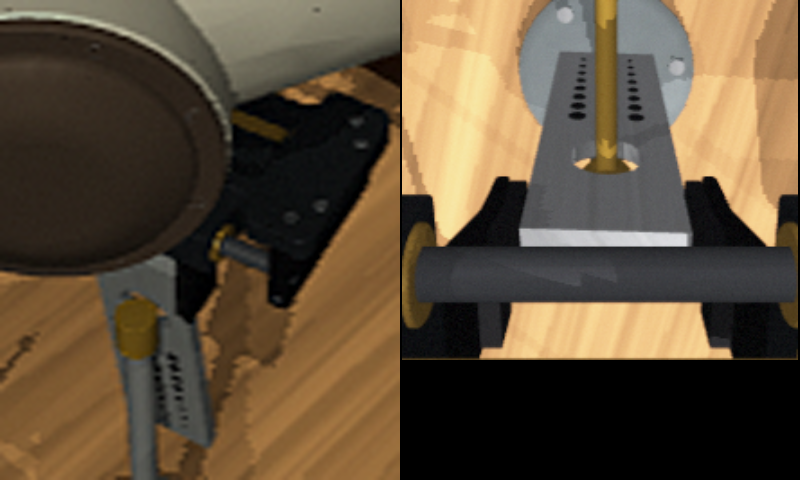

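```bash
cat > wt.py <<'E'
from tilt import *
def table(p,pos,top=.040,piv=.011,row=None):
    # row of outer-face bottom edge & eye centre vs tilt; top edge 'top' above TCP, pivot 'piv' below top
    out=[]
    for th in np.arange(0,.75,.01):
        zz=np.array([0,0,1])*np.cos(th)-D*np.sin(th);xx=D*np.cos(th)+np.array([0,0,1])*np.sin(th)
        P=pos+np.array([0,0,top-piv]);L=.150-piv
        out.append((th,proj(p,P-zz*L+xx*.0035)[1],proj(p,P-zz*(L-.108)+xx*.0035)[1],proj(p,P+zz*piv+xx*.0035)[1]))
    return np.array(out)
if __name__=="__main__":
    w5=pickle.load(open("w5.pkl","rb"));t=table(w5,np.array([.4885,.1674,.2087]));print("upright model rows (bottom,eye,top):",t[0],"seen 231, eye ~",180+172/1.8,"top",180+227/1.8)
    t1=pickle.load(open("t1_wrist.pkl","rb"));s,pos,y=here();t=table(t1,pos)
    for i in range(0,75,5): print(t[i].round(2))
    print("seen bottom",180+52/1.8,"eye",180+158/1.8,"top",180+229/1.8)
E
python3 wt.py
```

```text
upright model rows (bottom,eye,top): [  0.         230.44387353 272.93233077 304.28945243] seen 231, eye ~ 275.55555555555554 top 306.1111111111111
[  0.   230.71 272.91 304.07]
[5.0000e-02 2.2333e+02 2.7061e+02 3.0527e+02]
[1.0000e-01 2.1594e+02 2.6836e+02 3.0646e+02]
[1.5000e-01 2.0854e+02 2.6617e+02 3.0764e+02]
[2.0000e-01 2.0112e+02 2.6404e+02 3.0880e+02]
[2.5000e-01 1.9367e+02 2.6196e+02 3.0993e+02]
[3.0000e-01 1.8620e+02 2.5995e+02 3.1104e+02]
[  0.35 178.69 258.02 312.12]
[  0.4  171.15 256.15 313.16]
[  0.45 163.56 254.36 314.17]
[  0.5  155.92 252.66 315.14]
[  0.55 148.23 251.04 316.07]
[  0.6  140.48 249.51 316.96]
[  0.65 132.67 248.08 317.8 ]
[  0.7  124.79 246.75 318.59]
seen bottom 208.88888888888889 eye 267.77777777777777 top 307.22222222222223
```

Emit:
apply_moves(moves=[[[0.001,0,-0.0005],0],[[0,0,-0.001],0],[[0,0,-0.001],0],[[0,0,-0.0005],0]])

```text
time_s: 13.12
tcp_pos: [0.4775, 0.2091, 0.2134]
ee_rot: [[0.245, -0.97, -0.002], [-0.97, -0.245, -0.002], [0.001, 0.002, -1.0]]
wrist_force: [2.1, -4.7, -7.0]
gripper_width: 0.525
gripper_force: 30.0
```

Emit:
apply_moves(moves=[[[-0.0005,0,0],0],[[-0.0005,0,0],0],[[-0.0005,0,0],0]])

```text
time_s: 13.37
tcp_pos: [0.4772, 0.2101, 0.2134]
ee_rot: [[0.245, -0.97, -0.002], [-0.97, -0.245, -0.003], [0.003, 0.002, -1.0]]
wrist_force: [2.7, -6.4, -5.4]
gripper_width: 0.522
gripper_force: 30.0
```

Emit:
apply_moves(moves=[[[-0.0005,0,0],0],[[-0.0005,0,0],0],[[-0.0005,0,0],0]])

```text
time_s: 13.62
tcp_pos: [0.4768, 0.2115, 0.2134]
ee_rot: [[0.245, -0.97, -0.002], [-0.97, -0.245, -0.003], [0.003, 0.002, -1.0]]
wrist_force: [2.7, -6.0, -5.5]
gripper_width: 0.521
gripper_force: 30.0
```

Emit:
apply_moves(moves=[[[-0.0005,0,0],0],[[-0.0005,0,0],0],[[-0.0005,0,0],0]])

```text
time_s: 13.87
tcp_pos: [0.4764, 0.2128, 0.2133]
ee_rot: [[0.245, -0.97, -0.002], [-0.97, -0.245, -0.003], [0.003, 0.003, -1.0]]
wrist_force: [3.3, -6.4, -6.9]
gripper_width: 0.52
gripper_force: 30.0
```

```bash
cat > wl.py <<'E'
from wt import *
s,pos,y=here();R=np.array(s["ee_rot"])
p=imaging.capture("wrist");pickle.dump(p,open("last_wrist.pkl","wb"))
t=table(p,pos);print(round(s["time_s"],2),"along,lat,z",np.round([(pos-[.4765,.2138,0])@D,(pos-[.4765,.2138,0])@N,pos[2]],4),"F",np.round([s["wrist_force"]@D,s["wrist_force"]@N,s["wrist_force"][2]],1))
for n,c in (("drawplate",1),("eye",2)):
    for d in models.place_of(p,n)[:1]:
        v=d["at"][1]*480;print(n,round(v,1),round(d["confidence"],2),"th",round(np.interp(-v,-t[:,c],t[:,0]),3))
m=models.cut_out(p,"drawplate")
if m:
    reg=m[0]["region"];g=cv2.cvtColor(p["frame"],cv2.COLOR_BGR2GRAY)
    rows=np.nonzero(reg[:,295:335].sum(1)>15)[0];print("mask top row",rows.min(),"th",round(np.interp(-rows.min(),-t[:,1],t[:,0]),3),"mask bottom",rows.max(),m[0]["extent"])
E
python3 wl.py
```

```text
13.87 along,lat,z [ 0.0009 -0.0003  0.2133] F [ 7.   1.7 -6.9]
drawplate 205.8 0.61 th 0.169
eye 266.1 0.56 th 0.152
mask top row 199 th 0.215 mask bottom 316 [0.4152, 0.419, 0.1514, 0.2433]
```

Emit:
apply_moves(moves=[[[-0.0005,0,0.0003],0],[[-0.0005,0,0.0003],0],[[-0.0005,0,0.0003],0]])

```text
time_s: 14.32
tcp_pos: [0.4761, 0.2142, 0.2129]
ee_rot: [[0.245, -0.969, -0.001], [-0.969, -0.245, -0.004], [0.003, 0.002, -1.0]]
wrist_force: [1.7, -6.8, -3.2]
gripper_width: 0.52
gripper_force: 30.0
```

Emit:
apply_moves(moves=[[[-0.0005,0,0],0],[[-0.0005,0,0],0],[[-0.0005,0,0],0]])

```text
time_s: 14.57
tcp_pos: [0.4758, 0.2156, 0.2128]
ee_rot: [[0.245, -0.969, -0.001], [-0.969, -0.245, -0.004], [0.003, 0.002, -1.0]]
wrist_force: [3.2, -6.1, -5.9]
gripper_width: 0.52
gripper_force: 30.0
```

Emit:
apply_moves(moves=[[[-0.0005,0,0],0],[[-0.0005,0,0],0],[[-0.0005,0,0],0]])

```text
time_s: 14.82
tcp_pos: [0.4754, 0.2169, 0.2126]
ee_rot: [[0.245, -0.97, -0.002], [-0.97, -0.245, -0.004], [0.003, 0.003, -1.0]]
wrist_force: [3.5, -6.5, -5.4]
gripper_width: 0.521
gripper_force: 30.0
```

Emit:
apply_moves(moves=[[[-0.0005,0,0],0],[[-0.0005,0,0],0],[[-0.0005,0,0],0]])

```text
time_s: 15.07
tcp_pos: [0.475, 0.2182, 0.2125]
ee_rot: [[0.245, -0.97, -0.002], [-0.97, -0.245, -0.004], [0.004, 0.003, -1.0]]
wrist_force: [3.8, -7.2, -6.1]
gripper_width: 0.527
gripper_force: 30.0
```

```bash
python3 wl.py
```

```text
15.07 along,lat,z [-0.0046 -0.0004  0.2125] F [ 7.9  1.9 -6.1]
drawplate 186.8 0.82 th 0.297
eye 262.6 0.58 th 0.235
mask top row 183 th 0.322 mask bottom 316 [0.417, 0.3754, 0.15, 0.2902]
```

Emit:
apply_moves(moves=[[[-0.0005,0,0.0001],0],[[-0.0005,0,0.0001],0],[[-0.0005,0,0.0001],0]])

```text
time_s: 15.52
tcp_pos: [0.4747, 0.2196, 0.2122]
ee_rot: [[0.245, -0.97, -0.002], [-0.97, -0.245, -0.004], [0.004, 0.003, -1.0]]
wrist_force: [2.5, -7.8, -6.9]
gripper_width: 0.526
gripper_force: 30.0
```

Emit:
apply_moves(moves=[[[-0.0005,0,0.0001],0],[[-0.0005,0,0.0001],0],[[-0.0005,0,0.0001],0]])

```text
time_s: 15.77
tcp_pos: [0.4743, 0.2209, 0.2119]
ee_rot: [[0.245, -0.97, -0.002], [-0.97, -0.245, -0.005], [0.004, 0.003, -1.0]]
wrist_force: [2.1, -7.9, -5.5]
gripper_width: 0.524
gripper_force: 30.0
```

Emit:
apply_moves(moves=[[[-0.0005,0,0.0001],0],[[-0.0005,0,0.0001],0],[[-0.0005,0,0.0001],0]])

```text
time_s: 16.02
tcp_pos: [0.4739, 0.2222, 0.2115]
ee_rot: [[0.245, -0.97, -0.002], [-0.97, -0.245, -0.005], [0.004, 0.003, -1.0]]
wrist_force: [3.5, -9.4, -7.1]
gripper_width: 0.522
gripper_force: 30.0
```

```bash
python3 wl.py
```

```text
16.02 along,lat,z [-0.0088 -0.0005  0.2115] F [10.   1.1 -7.1]
drawplate 173.1 0.94 th 0.389
mask top row 0 th 0.74 mask bottom 265 [0.4117, 0.0, 0.1517, 0.5575]
```

Emit:
apply_moves(moves=[[[-0.0005,0,0.0001],0],[[-0.0005,0,0.0001],0]])

```text
time_s: 16.38
tcp_pos: [0.4737, 0.2231, 0.2113]
ee_rot: [[0.245, -0.97, -0.002], [-0.97, -0.245, -0.005], [0.004, 0.003, -1.0]]
wrist_force: [4.6, -8.5, -7.0]
gripper_width: 0.522
gripper_force: 30.0
```

Emit:
apply_moves(moves=[[[-0.0005,0,0.0001],0],[[-0.0005,0,0.0001],0]])

```text
time_s: 16.55
tcp_pos: [0.4734, 0.2239, 0.211]
ee_rot: [[0.245, -0.97, -0.002], [-0.97, -0.245, -0.005], [0.005, 0.003, -1.0]]
wrist_force: [4.4, -8.3, -6.4]
gripper_width: 0.521
gripper_force: 30.0
```

Emit:
apply_moves(moves=[[[-0.0005,0,0.0001],0],[[-0.0005,0,0.0001],0]])

```text
time_s: 16.72
tcp_pos: [0.4732, 0.2249, 0.2108]
ee_rot: [[0.245, -0.97, -0.002], [-0.97, -0.245, -0.006], [0.005, 0.003, -1.0]]
wrist_force: [4.4, -8.9, -7.3]
gripper_width: 0.524
gripper_force: 30.0
```

Emit:
apply_moves(moves=[[[-0.0005,0,0.0001],0],[[-0.0005,0,0.0001],0]])

```text
time_s: 16.88
tcp_pos: [0.4729, 0.2257, 0.2105]
ee_rot: [[0.245, -0.97, -0.002], [-0.97, -0.245, -0.006], [0.005, 0.004, -1.0]]
wrist_force: [4.1, -9.4, -7.6]
gripper_width: 0.527
gripper_force: 30.0
```

```bash
python3 wl.py
```

```text
16.88 along,lat,z [-0.0124 -0.0006  0.2105] F [10.2  1.6 -7.6]
drawplate 161.0 0.61 th 0.469
eye 253.6 0.63 th 0.472
mask top row 158 th 0.488 mask bottom 316 [0.4189, 0.3271, 0.1489, 0.3362]
```

Emit:
apply_moves(moves=[[[-0.0005,0,0.0001],0],[[-0.0005,0,0.0001],0]])

```text
time_s: 17.25
tcp_pos: [0.4726, 0.2265, 0.2102]
ee_rot: [[0.245, -0.97, -0.002], [-0.97, -0.245, -0.006], [0.005, 0.004, -1.0]]
wrist_force: [4.2, -8.4, -7.4]
gripper_width: 0.52
gripper_force: 30.0
```

Emit:
apply_moves(moves=[[[0.001,0,0],0],[[0.002,0,0],0],[[0.003,0,0],0],[[0.003,0,0],0],[[0,0,0],0]])

```text
time_s: 17.67
tcp_pos: [0.4753, 0.2212, 0.2115]
ee_rot: [[0.245, -0.969, 0.0], [-0.969, -0.245, 0.002], [-0.002, -0.001, -1.0]]
wrist_force: [0.5, -0.8, -4.7]
gripper_width: 0.52
gripper_force: 30.0
```

```bash
python3 wl.py
```

```text
17.67 along,lat,z [-0.0075  0.0006  0.2115] F [ 0.9  0.3 -4.7]
drawplate 134.8 0.7 th 0.633
eye 254.7 0.62 th 0.442
mask top row 164 th 0.444 mask bottom 316 [0.4164, 0.3379, 0.1534, 0.3198]
```

Emit:
apply_moves(moves=[[[0.006,0.0003,0],0],[[0.01,0.0003,0],0],[[0.01,0,0],0],[[0.01,0,0],0],[[0.01,0,0],0]])

```text
time_s: 18.28
tcp_pos: [0.4861, 0.1747, 0.2114]
ee_rot: [[0.245, -0.97, -0.0], [-0.97, -0.245, -0.0], [0.0, 0.0, -1.0]]
wrist_force: [-0.3, 0.2, -4.1]
gripper_width: 0.521
gripper_force: 30.0
```

Emit:
apply_moves(moves=[[[0.01,0,0],0],[[0.006,0,0],0],[[0.004,0,0],0],[[0,0,0],0],[[0,0,0],0]])

```text
time_s: 18.7
tcp_pos: [0.4909, 0.1565, 0.2114]
ee_rot: [[0.245, -0.97, 0.0], [-0.97, -0.245, 0.0], [-0.0, -0.0, -1.0]]
wrist_force: [-0.6, -0.1, -4.4]
gripper_width: 0.524
gripper_force: 30.0
```

```bash
cat >> wl.py <<'E'
al,z=(pos-[.4765,.2138,0])@D,pos[2]
th=float(sys.argv[1]) if len(sys.argv)>1 else .444;a=.5
e=np.array([al+.031*np.sin(th),z+.029-.031*np.cos(th)])-[.075,.21]
print("eye s,perp",np.round([e@[np.cos(a),np.sin(a)],e@[-np.sin(a),np.cos(a)]],4),"eye al,z",np.round(e+[.075,.21],4))
E
python3 wl.py
```

```text
18.7 along,lat,z [ 5.910e-02 -1.000e-04  2.114e-01] F [-0.1 -0.6 -4.4]
drawplate 166.8 0.65 th 0.427
eye 258.3 0.96 th 0.344
mask top row 163 th 0.452 mask bottom 316 [0.4142, 0.3367, 0.1531, 0.3233]
eye s,perp [-0.0011  0.0033] eye al,z [0.0724 0.2124]
```

Emit:
apply_moves(moves=[[[0.004,0,-0.0024],0],[[0.004,0,-0.0024],0],[[0.004,0,-0.0023],0]])

```text
time_s: 19.15
tcp_pos: [0.4939, 0.1448, 0.2188]
ee_rot: [[0.246, -0.969, 0.0], [-0.969, -0.246, -0.0], [0.0, -0.0, -1.0]]
wrist_force: [-1.5, -0.2, -3.9]
gripper_width: 0.524
gripper_force: 30.0
```

Emit:
apply_moves(moves=[[[0.004,0,-0.0023],0],[[0.004,0,-0.0022],0],[[0.004,0,-0.0022],0]])

```text
time_s: 19.4
tcp_pos: [0.4968, 0.1328, 0.2255]
ee_rot: [[0.245, -0.969, 0.0], [-0.969, -0.245, 0.0], [-0.0, -0.0, -1.0]]
wrist_force: [-0.2, 0.6, -4.0]
gripper_width: 0.521
gripper_force: 30.0
```

Emit:
apply_moves(moves=[[[0.004,0,-0.0022],0],[[0.003,0,-0.0017],0],[[0,0,0],0],[[0,0,0],0]])

```text
time_s: 19.73
tcp_pos: [0.4985, 0.1264, 0.2291]
ee_rot: [[0.245, -0.97, 0.0], [-0.97, -0.245, 0.0], [-0.0, -0.0, -1.0]]
wrist_force: [-0.2, 0.1, -4.2]
gripper_width: 0.525
gripper_force: 30.0
```

```bash
python3 wl.py
```

```text
19.73 along,lat,z [ 9.010e-02 -1.000e-04  2.291e-01] F [-0.2 -0.2 -4.2]
drawplate 165.1 0.7 th 0.438
eye 255.8 0.62 th 0.412
mask top row 162 th 0.458 mask bottom 316 [0.4167, 0.3394, 0.1502, 0.3252]
eye s,perp [0.0346 0.004 ] eye al,z [0.1034 0.2301]
```

Emit:
apply_moves(moves=[[[-0.0005,0,-0.0009],0],[[-0.0005,0,-0.0009],0],[[0,0,0],0]])

```text
time_s: 20.18
tcp_pos: [0.4983, 0.1278, 0.2311]
ee_rot: [[0.246, -0.969, 0.0], [-0.969, -0.246, 0.0], [-0.0, -0.0, -1.0]]
wrist_force: [1.0, -1.0, -3.9]
gripper_width: 0.522
gripper_force: 30.0
```

Emit:
apply_moves(moves=[[[-0.0002,0,-0.0004],0],[[-0.0003,0,-0.0005],0]])

```text
time_s: 20.35
tcp_pos: [0.4979, 0.1281, 0.2317]
ee_rot: [[0.246, -0.969, -0.0], [-0.969, -0.246, -0.0], [-0.0, 0.0, -1.0]]
wrist_force: [0.9, -0.4, -3.6]
gripper_width: 0.521
gripper_force: 30.0
```

Emit:
apply_moves(moves=[[[-0.0002,0,-0.0004],0]])

```text
time_s: 20.43
tcp_pos: [0.498, 0.1283, 0.2322]
ee_rot: [[0.245, -0.969, 0.0], [-0.969, -0.245, 0.0], [-0.0, -0.0, -1.0]]
wrist_force: [0.3, 0.4, -4.2]
gripper_width: 0.521
gripper_force: 30.0
```

Emit:
apply_moves(moves=[[[-0.0003,0,-0.0005],0]])

```text
time_s: 20.52
tcp_pos: [0.4979, 0.1285, 0.2325]
ee_rot: [[0.245, -0.969, -0.0], [-0.969, -0.245, -0.0], [0.0, 0.0, -1.0]]
wrist_force: [1.1, -1.6, -7.2]
gripper_width: 0.521
gripper_force: 30.0
```

Emit:
apply_moves(moves=[[[-0.0002,0,-0.0004],0]])

```text
time_s: 20.6
tcp_pos: [0.4978, 0.1285, 0.2325]
ee_rot: [[0.245, -0.969, -0.001], [-0.969, -0.245, -0.001], [0.0, 0.001, -1.0]]
wrist_force: [1.8, -1.0, -8.4]
gripper_width: 0.525
gripper_force: 30.0
```

Emit:
apply_moves(moves=[[[-0.0003,0,-0.0005],0]])

```text
time_s: 20.68
tcp_pos: [0.4977, 0.1286, 0.2327]
ee_rot: [[0.245, -0.969, -0.001], [-0.969, -0.245, -0.001], [0.001, 0.001, -1.0]]
wrist_force: [3.2, -2.0, -10.8]
gripper_width: 0.525
gripper_force: 30.0
```

Emit:
apply_moves(moves=[[[0.001,0,0.0018],0],[[0.0044,0,-0.0024],0],[[0.0044,0,-0.0024],0],[[0,0,0],0]])

```text
time_s: 21.02
tcp_pos: [0.5005, 0.1188, 0.2374]
ee_rot: [[0.245, -0.97, 0.001], [-0.97, -0.245, -0.0], [0.0, -0.001, -1.0]]
wrist_force: [-0.3, -0.3, -4.3]
gripper_width: 0.522
gripper_force: 30.0
```

Emit:
apply_moves(moves=[[[-0.0002,0,-0.0004],0]])

```text
time_s: 21.1
tcp_pos: [0.5003, 0.1192, 0.2374]
ee_rot: [[0.245, -0.97, 0.001], [-0.97, -0.245, -0.0], [0.0, -0.001, -1.0]]
wrist_force: [1.9, -2.4, -7.0]
gripper_width: 0.523
gripper_force: 30.0
```

Emit:
apply_moves(moves=[[[-0.0003,0,-0.0005],0]])

```text
time_s: 21.18
tcp_pos: [0.5002, 0.1193, 0.2374]
ee_rot: [[0.245, -0.97, 0.0], [-0.97, -0.245, -0.001], [0.001, 0.0, -1.0]]
wrist_force: [2.7, -3.0, -8.6]
gripper_width: 0.52
gripper_force: 30.0
```

```bash
python3 wl.py
```

```text
21.18 along,lat,z [ 9.740e-02 -2.000e-04  2.374e-01] F [ 3.6  1.9 -8.6]
drawplate 164.3 0.72 th 0.444
eye 251.5 0.81 th 0.535
mask top row 161 th 0.465 mask bottom 316 [0.4141, 0.3298, 0.1517, 0.3348]
eye s,perp [0.0449 0.0078] eye al,z [0.1107 0.2384]
```

Emit:
apply_moves(moves=[[[0.0003,-0.0008,0.0005],0],[[0,-0.0008,0],0],[[-0.0003,0,-0.0005],0]])

```text
time_s: 21.63
tcp_pos: [0.5011, 0.1205, 0.237]
ee_rot: [[0.245, -0.969, -0.001], [-0.969, -0.245, -0.0], [-0.0, 0.001, -1.0]]
wrist_force: [2.1, -3.3, -8.3]
gripper_width: 0.52
gripper_force: 30.0
```

Emit:
apply_moves(moves=[[[0,0,0],0],[[0,0,0],0]])

```text
time_s: 21.8
tcp_pos: [0.5012, 0.1204, 0.237]
ee_rot: [[0.245, -0.969, -0.001], [-0.969, -0.245, -0.0], [-0.0, 0.001, -1.0]]
wrist_force: [0.6, -2.1, -7.2]
gripper_width: 0.526
gripper_force: 30.0
```

```bash
python3 - <<'E'
from tilt import *
s,pos,y=here();print(pos,y,[np.round(s["wrist_force"]@v,2) for v in (D,N)],s["wrist_force"][2])
p=imaging.capture("wrist")
c=p["frame"][225:345,240:390]
cv2.imwrite("pics/w7.png",cv2.resize(c,None,fx=5,fy=5,interpolation=cv2.INTER_CUBIC))
E
```

```text
[0.50120262 0.12039496 0.23695853] -165.78912065512398 [np.float64(2.14), np.float64(0.04)] -7.220866009778012
```

View pics/w7.png

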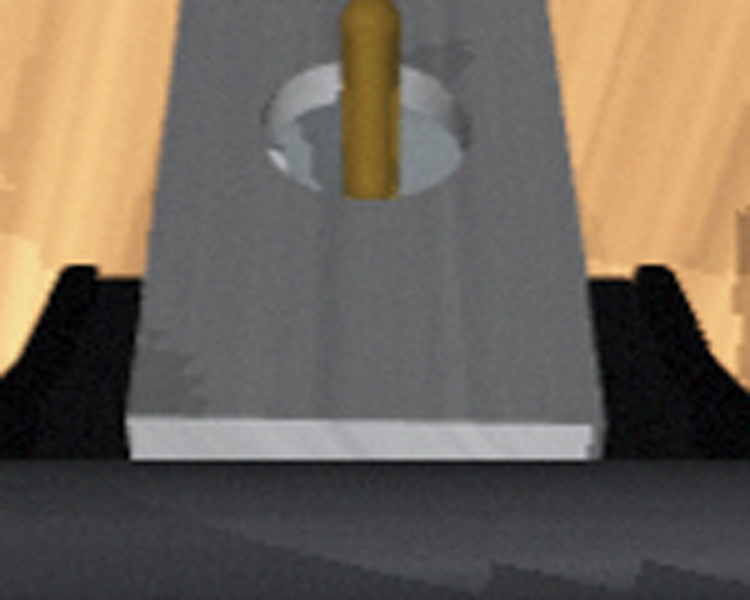

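Emit:
apply_moves(moves=[[[0.0006,0,0.0011],0],[[0,0,0],0]])

```text
time_s: 22.02
tcp_pos: [0.5023, 0.1203, 0.2369]
ee_rot: [[0.246, -0.969, 0.002], [-0.969, -0.246, 0.001], [-0.001, -0.002, -1.0]]
wrist_force: [-0.4, 0.2, -4.7]
gripper_width: 0.525
gripper_force: 30.0
```

Emit:
apply_moves(moves=[[[0.0009,0,-0.0005],0],[[0.0009,0,-0.0005],0]])

```text
time_s: 22.18
tcp_pos: [0.5025, 0.1184, 0.2378]
ee_rot: [[0.246, -0.969, 0.001], [-0.969, -0.246, 0.001], [-0.001, -0.001, -1.0]]
wrist_force: [0.5, 0.2, -5.2]
gripper_width: 0.521
gripper_force: 30.0
```

Emit:
apply_moves(moves=[[[0.0008,0,-0.0004],0],[[0.0009,0,-0.0005],0]])

```text
time_s: 22.35
tcp_pos: [0.5029, 0.1165, 0.2387]
ee_rot: [[0.246, -0.969, 0.001], [-0.969, -0.246, 0.0], [-0.0, -0.001, -1.0]]
wrist_force: [-0.7, -0.0, -3.6]
gripper_width: 0.52
gripper_force: 30.0
```

Emit:
apply_moves(moves=[[[0.0009,0,-0.0005],0]])

```text
time_s: 22.43
tcp_pos: [0.5031, 0.1155, 0.2392]
ee_rot: [[0.246, -0.969, 0.001], [-0.969, -0.246, 0.0], [-0.0, -0.001, -1.0]]
wrist_force: [1.0, -0.2, -4.6]
gripper_width: 0.524
gripper_force: 30.0
```

Emit:
apply_moves(moves=[[[0.0009,0,-0.0005],0]])

```text
time_s: 22.52
tcp_pos: [0.5032, 0.1146, 0.2396]
ee_rot: [[0.246, -0.969, 0.001], [-0.969, -0.246, 0.0], [-0.0, -0.001, -1.0]]
wrist_force: [-0.3, 0.4, -4.6]
gripper_width: 0.524
gripper_force: 30.0
```

Emit:
apply_moves(moves=[[[0.0009,0,-0.0005],0]])

```text
time_s: 22.6
tcp_pos: [0.5034, 0.1137, 0.24]
ee_rot: [[0.245, -0.969, 0.0], [-0.969, -0.245, 0.0], [-0.0, -0.0, -1.0]]
wrist_force: [0.4, -0.1, -4.1]
gripper_width: 0.525
gripper_force: 30.0
```

Emit:
apply_moves(moves=[[[0.0009,0,-0.0005],0]])

```text
time_s: 22.68
tcp_pos: [0.5036, 0.1128, 0.2404]
ee_rot: [[0.245, -0.969, 0.0], [-0.969, -0.245, 0.0], [-0.0, -0.0, -1.0]]
wrist_force: [-0.1, 0.5, -4.6]
gripper_width: 0.525
gripper_force: 30.0
```

Emit:
apply_moves(moves=[[[0.0009,0,-0.0005],0]])

```text
time_s: 22.77
tcp_pos: [0.5038, 0.1119, 0.2408]
ee_rot: [[0.245, -0.969, 0.0], [-0.969, -0.245, 0.0], [-0.0, -0.0, -1.0]]
wrist_force: [-0.3, 0.2, -4.2]
gripper_width: 0.524
gripper_force: 30.0
```

Emit:
apply_moves(moves=[[[0.0008,0,-0.0004],0]])

```text
time_s: 22.85
tcp_pos: [0.504, 0.1111, 0.2412]
ee_rot: [[0.245, -0.969, 0.0], [-0.969, -0.245, 0.0], [-0.0, -0.0, -1.0]]
wrist_force: [0.2, 0.6, -3.6]
gripper_width: 0.524
gripper_force: 30.0
```

Emit:
apply_moves(moves=[[[0.0009,0,-0.0005],0]])

```text
time_s: 22.93
tcp_pos: [0.5041, 0.1103, 0.2417]
ee_rot: [[0.245, -0.969, -0.0], [-0.969, -0.245, -0.0], [-0.0, 0.0, -1.0]]
wrist_force: [-0.4, 0.2, -4.0]
gripper_width: 0.527
gripper_force: 30.0
```

Emit:
apply_moves(moves=[[[0.0009,0,-0.0005],0]])

```text
time_s: 23.02
tcp_pos: [0.5044, 0.1094, 0.2422]
ee_rot: [[0.245, -0.969, -0.0], [-0.969, -0.245, -0.0], [0.0, 0.0, -1.0]]
wrist_force: [-0.1, -0.2, -4.1]
gripper_width: 0.517
gripper_force: 30.0
```

Emit:
apply_moves(moves=[[[0.0009,0,-0.0005],0]])

```text
time_s: 23.1
tcp_pos: [0.5046, 0.1086, 0.2427]
ee_rot: [[0.245, -0.969, -0.0], [-0.969, -0.245, 0.0], [-0.0, 0.0, -1.0]]
wrist_force: [0.2, -1.0, -4.2]
gripper_width: 0.522
gripper_force: 30.0
```

Emit:
apply_moves(moves=[[[0.0009,0,-0.0005],0]])

```text
time_s: 23.18
tcp_pos: [0.5048, 0.1077, 0.2432]
ee_rot: [[0.245, -0.969, -0.0], [-0.969, -0.245, 0.0], [-0.0, 0.0, -1.0]]
wrist_force: [-1.0, 1.2, -3.7]
gripper_width: 0.525
gripper_force: 30.0
```

Emit:
apply_moves(moves=[[[0.0009,0,-0.0005],0]])

```text
time_s: 23.27
tcp_pos: [0.505, 0.1068, 0.2437]
ee_rot: [[0.245, -0.969, -0.0], [-0.969, -0.245, 0.0], [-0.0, 0.0, -1.0]]
wrist_force: [0.3, 0.5, -3.7]
gripper_width: 0.523
gripper_force: 30.0
```

Emit:
apply_moves(moves=[[[0.0009,0,-0.0005],0]])

```text
time_s: 23.35
tcp_pos: [0.5053, 0.1059, 0.2442]
ee_rot: [[0.245, -0.969, 0.0], [-0.969, -0.245, -0.0], [0.0, 0.0, -1.0]]
wrist_force: [0.2, -0.4, -3.9]
gripper_width: 0.523
gripper_force: 30.0
```

Emit:
apply_moves(moves=[[[0.0009,0,-0.0005],0]])

```text
time_s: 23.43
tcp_pos: [0.5055, 0.1051, 0.2447]
ee_rot: [[0.246, -0.969, -0.0], [-0.969, -0.246, -0.0], [0.0, 0.0, -1.0]]
wrist_force: [-0.0, 0.2, -4.8]
gripper_width: 0.519
gripper_force: 30.0
```

Emit:
apply_moves(moves=[[[0.0009,0,-0.0005],0]])

```text
time_s: 23.52
tcp_pos: [0.5057, 0.1042, 0.2452]
ee_rot: [[0.245, -0.969, 0.0], [-0.969, -0.245, -0.0], [0.0, -0.0, -1.0]]
wrist_force: [0.1, 0.2, -4.1]
gripper_width: 0.524
gripper_force: 30.0
```

Emit:
apply_moves(moves=[[[0.0009,0,-0.0005],0]])

```text
time_s: 23.6
tcp_pos: [0.5059, 0.1033, 0.2457]
ee_rot: [[0.245, -0.969, -0.0], [-0.969, -0.245, 0.0], [-0.0, -0.0, -1.0]]
wrist_force: [-0.0, -0.2, -4.0]
gripper_width: 0.522
gripper_force: 30.0
```

Emit:
apply_moves(moves=[[[0.0009,0,-0.0005],0]])

```text
time_s: 23.68
tcp_pos: [0.5061, 0.1024, 0.2462]
ee_rot: [[0.245, -0.969, -0.0], [-0.969, -0.245, -0.0], [0.0, 0.0, -1.0]]
wrist_force: [0.2, -0.9, -3.4]
gripper_width: 0.522
gripper_force: 30.0
```

```bash
python3 wl.py .45
```

```text
23.68 along,lat,z [0.1152 0.0014 0.2462] F [ 0.9 -0.1 -3.4]
drawplate 165.2 0.95 th 0.437
mask top row 163 th 0.452 mask bottom 316 [0.4139, 0.3429, 0.1494, 0.3158]
eye s,perp [0.065 0.007] eye al,z [0.1287 0.2473]
```

Emit:
apply_moves(moves=[[[0.0009,0,-0.0005],0],[[0.0009,0,-0.0005],0]])

```text
time_s: 24.05
tcp_pos: [0.5066, 0.1007, 0.2471]
ee_rot: [[0.246, -0.969, -0.0], [-0.969, -0.246, -0.0], [0.0, 0.0, -1.0]]
wrist_force: [-0.4, -0.3, -4.3]
gripper_width: 0.52
gripper_force: 30.0
```

Emit:
apply_moves(moves=[[[0.0009,0,-0.0005],0],[[0.0009,0,-0.0005],0]])

```text
time_s: 24.22
tcp_pos: [0.507, 0.0989, 0.2482]
ee_rot: [[0.245, -0.969, -0.0], [-0.969, -0.245, -0.0], [0.0, 0.0, -1.0]]
wrist_force: [0.6, -0.0, -3.8]
gripper_width: 0.522
gripper_force: 30.0
```

Emit:
apply_moves(moves=[[[0.0018,0,-0.001],0],[[0.0018,0,-0.001],0]])

```text
time_s: 24.38
tcp_pos: [0.5079, 0.0954, 0.2503]
ee_rot: [[0.246, -0.969, 0.0], [-0.969, -0.246, -0.0], [0.0, 0.0, -1.0]]
wrist_force: [-0.3, 0.3, -4.0]
gripper_width: 0.521
gripper_force: 30.0
```

Emit:
apply_moves(moves=[[[0.0027,0,-0.0015],0],[[0.0027,0,-0.0015],0],[[0.0027,0,-0.0015],0],[[0.0027,0,-0.0015],0],[[0.0036,0,-0.002],0]])

```text
time_s: 24.8
tcp_pos: [0.5114, 0.0813, 0.2583]
ee_rot: [[0.246, -0.969, -0.0], [-0.969, -0.246, 0.0], [-0.0, 0.0, -1.0]]
wrist_force: [0.2, 0.4, -4.3]
gripper_width: 0.523
gripper_force: 30.0
```

Emit:
apply_moves(moves=[[[0.007,0,-0.004],0],[[0.01,0,-0.006],0],[[0.01,0,-0.006],0],[[0.01,0,-0.006],0],[[0.01,0,-0.006],0]])

```text
time_s: 25.22
tcp_pos: [0.5234, 0.0348, 0.2871]
ee_rot: [[0.245, -0.97, 0.001], [-0.97, -0.245, 0.0], [0.0, -0.001, -1.0]]
wrist_force: [-0.2, 0.4, -4.1]
gripper_width: 0.525
gripper_force: 30.0
```

```bash
python3 wl.py .45; python3 - <<'E'
from tilt import *
p=imaging.capture("top")
for t in ("rack","slot","plate_mid","plate_back"):
  print(t,[(np.array(d["at"])*[640,480]).round(1).tolist() for d in models.place_of(p,t)[:2]])
E
```

```text
25.22 along,lat,z [0.1851 0.0015 0.2871] F [-0.4 -0.1 -4.1]
drawplate 168.0 0.83 th 0.419
eye 254.5 0.63 th 0.447
mask top row 163 th 0.452 mask bottom 316 [0.4138, 0.335, 0.1531, 0.3227]
eye s,perp [0.1459 0.0094] eye al,z [0.1985 0.2882]
rack [[378.1, 249.1]]
slot [[375.9, 231.6]]
plate_mid [[377.5, 269.9]]
plate_back [[373.9, 251.4], [290.5, 266.6]]
```

```bash
python3 - <<'E'
from plan import *
s,pos,y=here();print(y)
plan(pos,y,[(.725,-.182,.29,92.2)],step=.022,tstep=6)
E
```

```text
-165.7540677908219
[[[0.0145,-0.0079,-0.0002],np.float64(5.67)],[[0.0137,-0.0093,-0.0002],np.float64(5.67)],[[0.0127,-0.0106,-0.0002],np.float64(5.67)],[[0.0116,-0.0118,-0.0002],np.float64(5.67)],[[0.0104,-0.0129,-0.0002],np.float64(5.67)]]
[[[0.009,-0.0139,-0.0002],np.float64(5.67)],[[0.0076,-0.0147,-0.0002],np.float64(5.67)],[[0.0061,-0.0154,-0.0002],np.float64(5.67)],[[0.0046,-0.0159,-0.0002],np.float64(5.67)],[[0.003,-0.0163,-0.0002],np.float64(5.67)]]
[[[0.0014,-0.0165,-0.0002],np.float64(5.67)],[[-0.0003,-0.0165,-0.0002],np.float64(5.67)],[[-0.0019,-0.0164,-0.0002],np.float64(5.67)],[[-0.0035,-0.0162,-0.0002],np.float64(5.67)],[[-0.0051,-0.0157,-0.0002],np.float64(5.67)]]
[[[-0.0066,-0.0152,-0.0002],np.float64(5.67)],[[-0.0081,-0.0144,-0.0002],np.float64(5.67)],[[-0.0095,-0.0136,-0.0002],np.float64(5.67)]]
```

Emit:
apply_moves(moves=[[[0.0145,-0.008,0],5.67],[[0.0137,-0.0093,0],5.67],[[0.0127,-0.0106,0],5.67],[[0.0116,-0.0118,0],5.67],[[0.0104,-0.0129,0],5.67]])

```text
time_s: 26.08
tcp_pos: [0.5796, -0.0249, 0.2859]
ee_rot: [[-0.248, -0.969, -0.0], [-0.969, 0.248, -0.0], [0.0, 0.0, -1.0]]
wrist_force: [0.6, -0.2, -3.6]
gripper_width: 0.52
gripper_force: 30.0
```

Emit:
apply_moves(moves=[[[0.009,-0.0139,0],5.67],[[0.0076,-0.0147,0],5.67],[[0.0061,-0.0154,0],5.67],[[0.0046,-0.0159,0],5.67],[[0.003,-0.0163,0],5.67]])

```text
time_s: 26.5
tcp_pos: [0.6361, -0.0856, 0.2857]
ee_rot: [[-0.679, -0.735, -0.001], [-0.735, 0.679, -0.0], [0.0, 0.0, -1.0]]
wrist_force: [-0.1, 0.4, -4.2]
gripper_width: 0.516
gripper_force: 30.0
```

Emit:
apply_moves(moves=[[[0.0014,-0.0165,0],5.67],[[-0.0003,-0.0165,0],5.67],[[-0.0019,-0.0164,0],5.67],[[-0.0035,-0.0162,0],5.67],[[-0.0051,-0.0157,0],5.67]])

```text
time_s: 26.92
tcp_pos: [0.6923, -0.1463, 0.2855]
ee_rot: [[-0.946, -0.324, -0.001], [-0.324, 0.946, -0.0], [0.001, 0.0, -1.0]]
wrist_force: [0.1, -0.1, -4.5]
gripper_width: 0.526
gripper_force: 30.0
```

Emit:
apply_moves(moves=[[[-0.0066,-0.0152,0],5.67],[[-0.0081,-0.0144,0],5.67],[[-0.0095,-0.0136,0],5.67],[[0,0,0],0],[[0,0,0],0]])

```text
time_s: 27.33
tcp_pos: [0.7256, -0.1828, 0.2842]
ee_rot: [[-0.999, -0.038, -0.003], [-0.038, 0.999, 0.0], [0.003, 0.0, -1.0]]
wrist_force: [0.4, -0.5, -4.1]
gripper_width: 0.52
gripper_force: 30.0
```

```bash
cat > sl.py <<'E'
from tilt import *
def slotlook(tag):
    s,pos,y=here();print(s["time_s"],pos.round(4),round(y,2),s["wrist_force"].round(1))
    p=imaging.capture("wrist");pickle.dump(p,open(f"sl_{tag}.pkl","wb"));print("cam",p["eye"].round(3))
    for t,z in (("slot",.015),("rack",0),("plate_mid",.015),("plate_back",.015)):
        for d in models.place_of(p,t)[:1]:
            uv=np.array(d["at"])*[640,480];print(t,uv.round(1),round(d["confidence"],2),onz(p,uv,z).round(4))
    m=models.cut_out(p,"rack")
    if m: print("rack extent px",(np.array(m[0]["extent"])*[640,480,640,480]).round(),m[0]["confidence"])
    for X in ((.6232,-.1864,.06),(.6505,-.1835,.06)): print("expect",proj(p,X).round(1))
    return p,m
if __name__=="__main__": slotlook(sys.argv[1])
E
python3 sl.py a
```

```text
27.3333 [ 0.7256 -0.1828  0.2842] 92.18 [ 0.4 -0.5 -4.1]
cam [ 0.651 -0.186  0.471]
slot [313.9 125.4] 0.64 [ 0.6204 -0.1849  0.015 ]
rack [311.3  89.8] 0.82 [ 0.5761 -0.19    0.    ]
plate_mid [311.7  47.9] 0.76 [ 0.5317 -0.1911  0.015 ]
plate_back [312.8  89.7] 0.77 [ 0.5783 -0.1879  0.015 ]
rack extent px [275.   5.  73. 148.] 0.96
expect [312.7 125.2]
expect [314.3 149.8]
```

```bash
cat > rect.py <<'E'
from tilt import *
def rectify(p,c,yaw,hx=.1,hy=.05,z=.06,res=.0005):
    xs=np.arange(-hx,hx,res);ys=np.arange(-hy,hy,res);X,Y=np.meshgrid(xs,ys)
    a=np.radians(yaw);W=np.stack([c[0]+X*np.cos(a)-Y*np.sin(a),c[1]+X*np.sin(a)+Y*np.cos(a),np.full_like(X,z)],-1)
    q=(W-p["eye"])@np.array(p["orientation"]);q=q@np.array(p["intrinsics"]).T;uv=(q[...,:2]/q[...,2:]).astype(np.float32)
    return xs,ys,cv2.remap(cv2.cvtColor(p["frame"],cv2.COLOR_BGR2GRAY),uv[...,0],uv[...,1],cv2.INTER_CUBIC).astype(float)
if __name__=="__main__":
    p=pickle.load(open(sys.argv[1],"rb"))
    xs,ys,I=rectify(p,(.622,-.186),2.2,hx=.04,hy=.05)
    pr=I[np.abs(ys)<.018].mean(0);print("x profile");print([(round(x*1e3),round(v)) for x,v in zip(xs[::2],pr[::2])])
    pr=I[:,(np.abs(xs)<.003)].mean(1);print("y profile in slot");print([(round(x*1e3),round(v)) for x,v in zip(ys[::2],pr[::2])])
    pr=I[:,(xs>.010)&(xs<.024)].mean(1);print("y profile beside");print([(round(x*1e3),round(v)) for x,v in zip(ys[::2],pr[::2])])
E
python3 rect.py sl_a.pkl
```

```text
x profile
[(-40, 26), (-39, 23), (-38, 26), (-37, 34), (-36, 38), (-35, 44), (-34, 45), (-33, 45), (-32, 46), (-31, 48), (-30, 50), (-29, 49), (-28, 50), (-27, 52), (-26, 54), (-25, 54), (-24, 54), (-23, 56), (-22, 58), (-21, 58), (-20, 58), (-19, 58), (-18, 58), (-17, 58), (-16, 58), (-15, 58), (-14, 58), (-13, 58), (-12, 58), (-11, 58), (-10, 58), (-9, 59), (-8, 58), (-7, 59), (-6, 46), (-5, 39), (-4, 39), (-3, 28), (-2, 18), (-1, 21), (0, 31), (1, 36), (2, 36), (3, 35), (4, 36), (5, 35), (6, 35), (7, 45), (8, 54), (9, 55), (10, 58), (11, 58), (12, 58), (13, 59), (14, 58), (15, 58), (16, 58), (17, 59), (18, 59), (19, 58), (20, 58), (21, 58), (22, 57), (23, 58), (24, 58), (25, 58), (26, 58), (27, 58), (28, 58), (29, 58), (30, 59), (31, 64), (32, 114), (33, 127), (34, 124), (35, 123), (36, 123), (37, 126), (38, 131), (39, 136)]
y profile in slot
[(-50, 133), (-49, 133), (-48, 133), (-47, 132), (-46, 133), (-45, 135), (-44, 134), (-43, 132), (-42, 133), (-41, 133), (-40, 136), (-39, 124), (-38, 93), (-37, 70), (-36, 68), (-35, 68), (-34, 66), (-33, 64), (-32, 62), (-31, 61), (-30, 59)
[... 1191 characters left out ...]
9, 55), (-18, 55), (-17, 55), (-16, 55), (-15, 56), (-14, 57), (-13, 58), (-12, 59), (-11, 59), (-10, 60), (-9, 60), (-8, 59), (-7, 58), (-6, 58), (-5, 55), (-4, 57), (-3, 58), (-2, 58), (-1, 58), (0, 58), (1, 58), (2, 58), (3, 59), (4, 59), (5, 58), (6, 59), (7, 61), (8, 61), (9, 60), (10, 58), (11, 57), (12, 57), (13, 58), (14, 60), (15, 60), (16, 60), (17, 58), (18, 56), (19, 55), (20, 55), (21, 56), (22, 58), (23, 63), (24, 64), (25, 64), (26, 65), (27, 66), (28, 65), (29, 65), (30, 66), (31, 68), (32, 67), (33, 65), (34, 65), (35, 77), (36, 128), (37, 157), (38, 162), (39, 160), (40, 162), (41, 166), (42, 167), (43, 169), (44, 169), (45, 169), (46, 172), (47, 176), (48, 179), (49, 181)]
```

Emit:
apply_moves(moves=[[[0,0,0.015],0],[[0,0,0.02],0],[[0,0,0.02],0],[[0,0,0.02],0],[[0,0,0.02],0]])

```text
time_s: 28.05
tcp_pos: [0.7251, -0.1822, 0.1909]
ee_rot: [[-0.999, -0.038, 0.001], [-0.038, 0.999, -0.0], [-0.001, -0.0, -1.0]]
wrist_force: [0.6, 0.0, -5.4]
gripper_width: 0.522
gripper_force: 30.0
```

Emit:
apply_moves(moves=[[[0,0,0.02],0],[[0,0,0.015],0],[[0,0,0.01],0],[[0,0,0.008],0],[[0,0,0],0]])

```text
time_s: 28.47
tcp_pos: [0.7246, -0.1822, 0.1365]
ee_rot: [[-0.999, -0.038, -0.003], [-0.038, 0.999, 0.001], [0.003, 0.001, -1.0]]
wrist_force: [-1.1, -0.2, -4.3]
gripper_width: 0.521
gripper_force: 30.0
```

Emit:
apply_moves(moves=[[[0.002,0,0],0],[[0.002,0,0],0],[[0.002,0,0],0]])

```text
time_s: 28.72
tcp_pos: [0.7199, -0.183, 0.1398]
ee_rot: [[-0.999, -0.038, 0.003], [-0.038, 0.999, -0.0], [-0.003, -0.001, -1.0]]
wrist_force: [-0.7, -0.2, -4.8]
gripper_width: 0.521
gripper_force: 30.0
```

Emit:
apply_moves(moves=[[[0.002,0,0],0],[[0.001,0,0],0]])

```text
time_s: 28.88
tcp_pos: [0.7163, -0.183, 0.1392]
ee_rot: [[-0.999, -0.037, 0.001], [-0.037, 0.999, -0.0], [-0.001, -0.0, -1.0]]
wrist_force: [-0.3, -0.2, -3.1]
gripper_width: 0.52
gripper_force: 30.0
```

Emit:
apply_moves(moves=[[[0.001,0,0],0],[[0.001,0,0],0]])

```text
time_s: 29.05
tcp_pos: [0.7149, -0.1831, 0.1388]
ee_rot: [[-0.999, -0.038, 0.002], [-0.038, 0.999, -0.0], [-0.002, -0.0, -1.0]]
wrist_force: [0.8, 0.0, -4.5]
gripper_width: 0.519
gripper_force: 30.0
```

Emit:
apply_moves(moves=[[[0.001,0,0],0],[[0.001,0,0],0]])

```text
time_s: 29.22
tcp_pos: [0.713, -0.1831, 0.1387]
ee_rot: [[-0.999, -0.038, 0.002], [-0.038, 0.999, -0.0], [-0.002, -0.0, -1.0]]
wrist_force: [1.8, -1.2, -2.7]
gripper_width: 0.523
gripper_force: 30.0
```

Emit:
apply_moves(moves=[[[0.002,0,0],0],[[0.002,0,0],0],[[0.002,0,0],0]])

```text
time_s: 29.47
tcp_pos: [0.7063, -0.1833, 0.1382]
ee_rot: [[-0.999, -0.038, 0.0], [-0.038, 0.999, -0.0], [-0.0, -0.0, -1.0]]
wrist_force: [0.2, -0.0, -2.9]
gripper_width: 0.524
gripper_force: 30.0
```

Emit:
apply_moves(moves=[[[0.002,0,0],0],[[0.002,0,0],0],[[0.002,0,0],0]])

```text
time_s: 29.72
tcp_pos: [0.7002, -0.1836, 0.1382]
ee_rot: [[-0.999, -0.037, 0.0], [-0.037, 0.999, -0.0], [-0.0, -0.0, -1.0]]
wrist_force: [1.9, 0.1, -3.4]
gripper_width: 0.52
gripper_force: 30.0
```

Emit:
apply_moves(moves=[[[0.002,0,0],0],[[0.002,0,0],0],[[0.002,0,0],0]])

```text
time_s: 29.97
tcp_pos: [0.6942, -0.1838, 0.1382]
ee_rot: [[-0.999, -0.038, 0.0], [-0.038, 0.999, -0.0], [-0.0, -0.0, -1.0]]
wrist_force: [1.3, 0.1, -3.7]
gripper_width: 0.523
gripper_force: 30.0
```

Emit:
apply_moves(moves=[[[0.002,0,0],0],[[0.002,0,0],0],[[0.002,0,0],0]])

```text
time_s: 30.22
tcp_pos: [0.6882, -0.184, 0.1382]
ee_rot: [[-0.999, -0.037, 0.0], [-0.037, 0.999, 0.0], [-0.0, 0.0, -1.0]]
wrist_force: [0.8, 0.6, -2.8]
gripper_width: 0.522
gripper_force: 30.0
```

```bash
sed -i 's/^D=.*/D=np.array([.2453,-.9694,0]);N=np.array([.9694,.2453,0])\ndef setD(v):\n    global D\n    D=v/' tilt.py; cat > wr.py <<'E'
import tilt,wt
from wt import *
s,pos,y=here();a=np.radians(y);wt.D=np.array([-np.sin(a),np.cos(a),0])
p=imaging.capture("wrist");pickle.dump(p,open("last_wr.pkl","wb"));t=table(p,pos)
t=np.vstack([table(p,pos)])
print(round(s["time_s"],2),pos.round(4),s["wrist_force"].round(1))
for d in models.place_of(p,"drawplate")[:1]:
    v=d["at"][1]*480;print("origin row",round(v,1),round(d["confidence"],2),"th",round(np.interp(-v,-t[:,1],t[:,0]),3))
m=models.cut_out(p,"drawplate")
if m:
    rows=np.nonzero(m[0]["region"][:,295:335].sum(1)>15)[0];print("mask top row",rows.min(),"th",round(np.interp(-rows.min(),-t[:,1],t[:,0]),3),"upright row",t[0,1].round(1))
E
python3 wr.py
```

```text
30.22 [ 0.6882 -0.184   0.1382] [ 0.8  0.6 -2.8]
origin row 203.7 0.57 th 0.185
mask top row 203 th 0.19 upright row 231.1
```

Emit:
apply_moves(moves=[[[0.002,0,0],0],[[0.002,0,0],0],[[0.002,0,0],0],[[0.002,0,0],0],[[0.002,0,0],0]])

```text
time_s: 30.78
tcp_pos: [0.6782, -0.1844, 0.1382]
ee_rot: [[-0.999, -0.038, 0.0], [-0.038, 0.999, 0.0], [-0.0, -0.0, -1.0]]
wrist_force: [1.8, 0.3, -3.9]
gripper_width: 0.529
gripper_force: 30.0
```

Emit:
apply_moves(moves=[[[0.002,0,0],0],[[0.002,0,0],0],[[0.002,0,0],0],[[0.002,0,0],0],[[0.002,0,0],0]])

```text
time_s: 31.2
tcp_pos: [0.6682, -0.1848, 0.1382]
ee_rot: [[-0.999, -0.038, 0.0], [-0.038, 0.999, -0.0], [-0.0, -0.0, -1.0]]
wrist_force: [1.2, 0.1, -2.3]
gripper_width: 0.524
gripper_force: 30.0
```

Emit:
apply_moves(moves=[[[0.002,0,0],0],[[0.001,0,0],0],[[0.001,0,0],0]])

```text
time_s: 31.45
tcp_pos: [0.6644, -0.1849, 0.1383]
ee_rot: [[-0.999, -0.038, 0.0], [-0.038, 0.999, -0.0], [-0.0, -0.0, -1.0]]
wrist_force: [1.0, 0.4, -2.7]
gripper_width: 0.52
gripper_force: 30.0
```

Emit:
apply_moves(moves=[[[0.001,0,0],0],[[0.001,0,0],0]])

```text
time_s: 31.62
tcp_pos: [0.6624, -0.185, 0.1382]
ee_rot: [[-0.999, -0.038, 0.0], [-0.038, 0.999, -0.0], [-0.0, -0.0, -1.0]]
wrist_force: [1.1, 0.6, -3.6]
gripper_width: 0.522
gripper_force: 30.0
```

Emit:
apply_moves(moves=[[[0.001,0,0],0]])

```text
time_s: 31.7
tcp_pos: [0.6613, -0.185, 0.1381]
ee_rot: [[-0.999, -0.038, 0.0], [-0.038, 0.999, -0.0], [-0.0, -0.0, -1.0]]
wrist_force: [2.2, 0.6, -2.7]
gripper_width: 0.521
gripper_force: 30.0
```

Emit:
apply_moves(moves=[[[0.001,0,0],0]])

```text
time_s: 31.78
tcp_pos: [0.6604, -0.1851, 0.1382]
ee_rot: [[-0.999, -0.038, 0.0], [-0.038, 0.999, -0.0], [-0.0, -0.0, -1.0]]
wrist_force: [2.1, -0.1, -2.9]
gripper_width: 0.521
gripper_force: 30.0
```

Emit:
apply_moves(moves=[[[0.001,0,0],0]])

```text
time_s: 31.87
tcp_pos: [0.6595, -0.1851, 0.1382]
ee_rot: [[-0.999, -0.038, 0.0], [-0.038, 0.999, -0.0], [-0.0, -0.0, -1.0]]
wrist_force: [2.5, 0.1, -2.8]
gripper_width: 0.523
gripper_force: 30.0
```

Emit:
apply_moves(moves=[[[0.001,0,0],0]])

```text
time_s: 31.95
tcp_pos: [0.6585, -0.1851, 0.1382]
ee_rot: [[-0.999, -0.038, 0.0], [-0.038, 0.999, -0.0], [-0.0, -0.0, -1.0]]
wrist_force: [2.2, 0.3, -3.2]
gripper_width: 0.52
gripper_force: 30.0
```

Emit:
apply_moves(moves=[[[0.0007,0,0],0]])

```text
time_s: 32.03
tcp_pos: [0.6577, -0.1852, 0.1382]
ee_rot: [[-0.999, -0.038, 0.0], [-0.038, 0.999, -0.0], [-0.0, -0.0, -1.0]]
wrist_force: [2.3, -0.2, -2.8]
gripper_width: 0.521
gripper_force: 30.0
```

Emit:
apply_moves(moves=[[[0.0006,0,0],0]])

```text
time_s: 32.12
tcp_pos: [0.6571, -0.1852, 0.1382]
ee_rot: [[-0.999, -0.038, 0.0], [-0.038, 0.999, -0.0], [-0.0, -0.0, -1.0]]
wrist_force: [1.9, -0.2, -2.7]
gripper_width: 0.525
gripper_force: 30.0
```

Emit:
apply_moves(moves=[[[0.0007,0,0],0]])

```text
time_s: 32.2
tcp_pos: [0.6565, -0.1852, 0.1383]
ee_rot: [[-0.999, -0.038, 0.0], [-0.038, 0.999, -0.0], [-0.0, -0.0, -1.0]]
wrist_force: [2.0, -0.1, -3.2]
gripper_width: 0.521
gripper_force: 30.0
```

Emit:
apply_moves(moves=[[[0.0007,0,0],0]])

```text
time_s: 32.28
tcp_pos: [0.6557, -0.1853, 0.1383]
ee_rot: [[-0.999, -0.038, 0.0], [-0.038, 0.999, -0.0], [-0.0, -0.0, -1.0]]
wrist_force: [1.4, -0.1, -3.6]
gripper_width: 0.521
gripper_force: 30.0
```

Emit:
apply_moves(moves=[[[0.0007,0,0],0]])

```text
time_s: 32.37
tcp_pos: [0.655, -0.1853, 0.1382]
ee_rot: [[-0.999, -0.038, 0.0], [-0.038, 0.999, -0.0], [-0.0, -0.0, -1.0]]
wrist_force: [2.8, 0.3, -2.7]
gripper_width: 0.518
gripper_force: 30.0
```

Emit:
apply_moves(moves=[[[0.0007,0,0],0]])

```text
time_s: 32.45
tcp_pos: [0.6543, -0.1853, 0.1382]
ee_rot: [[-0.999, -0.038, 0.0], [-0.038, 0.999, -0.0], [-0.0, -0.0, -1.0]]
wrist_force: [2.5, -0.3, -2.2]
gripper_width: 0.526
gripper_force: 30.0
```

Emit:
apply_moves(moves=[[[0.0007,0,0],0]])

```text
time_s: 32.53
tcp_pos: [0.6536, -0.1853, 0.1382]
ee_rot: [[-0.999, -0.038, 0.0], [-0.038, 0.999, -0.0], [-0.0, -0.0, -1.0]]
wrist_force: [1.2, -0.7, -2.4]
gripper_width: 0.522
gripper_force: 30.0
```

```bash
python3 wr.py
```

```text
32.53 [ 0.6536 -0.1853  0.1382] [ 1.2 -0.7 -2.4]
origin row 242.6 0.56 th 0.0
mask top row 245 th 0.0 upright row 231.1
```

Emit:
apply_moves(moves=[[[-0.004,0,0],0],[[-0.004,0,0],0],[[0,0,-0.01],0],[[0,0,-0.02],0],[[0,0,-0.02],0]])

```text
time_s: 33.1
tcp_pos: [0.6601, -0.1849, 0.1873]
ee_rot: [[-0.999, -0.037, -0.006], [-0.037, 0.999, 0.0], [0.006, 0.001, -1.0]]
wrist_force: [1.0, 0.3, -3.1]
gripper_width: 0.523
gripper_force: 30.0
```

Emit:
apply_moves(moves=[[[0,0,-0.02],0],[[0,0,-0.01],0],[[0,0,0],0],[[0,0,0],0],[[0,0,0],0]])

```text
time_s: 33.52
tcp_pos: [0.6604, -0.1847, 0.2162]
ee_rot: [[-0.999, -0.037, -0.004], [-0.037, 0.999, 0.001], [0.004, 0.001, -1.0]]
wrist_force: [-0.3, -0.4, -5.4]
gripper_width: 0.522
gripper_force: 30.0
```

```bash
python3 wr.py; cat > col.py <<'E'
from wt import *
p=pickle.load(open("last_wr.pkl","rb"));g=cv2.cvtColor(p["frame"],cv2.COLOR_BGR2GRAY).astype(float)
for c in ((278,288),(295,303),(325,333)): print(c,[(r,round(g[r,c[0]:c[1]].mean())) for r in range(170,262,3)])
for r in (236,300): print("row",r,[(c,round(g[r-1:r+2,c].mean())) for c in range(262,366,3)])
E
python3 col.py
```

```text
33.52 [ 0.6604 -0.1847  0.2162] [-0.3 -0.4 -5.4]
origin row 237.6 0.75 th 0.0
mask top row 233 th 0.0 upright row 231.6
(278, 288) [(170, 53), (173, 62), (176, 63), (179, 65), (182, 56), (185, 56), (188, 58), (191, 60), (194, 63), (197, 65), (200, 67), (203, 66), (206, 66), (209, 67), (212, 67), (215, 67), (218, 85), (221, 143), (224, 131), (227, 134), (230, 135), (233, 155), (236, 167), (239, 164), (242, 158), (245, 150), (248, 145), (251, 137), (254, 129), (257, 122), (260, 115)]
(295, 303) [(170, 60), (173, 61), (176, 61), (179, 62), (182, 41), (185, 38), (188, 38), (191, 26), (194, 43), (197, 57), (200, 58), (203, 60), (206, 59), (209, 59), (212, 59), (215, 60), (218, 88), (221, 134), (224, 124), (227, 143), (230, 174), (233, 115), (236, 114), (239, 98), (242, 82), (245, 72), (248, 81), (251, 103), (254, 94), (257, 47), (260, 113)]
(325, 333) [(170, 59), (173, 61), (176, 60), (179, 60), (182, 41), (185, 38), (188, 39), (191, 26), (194, 47), (197, 60), (200, 61), (203, 62), (206, 58), (209, 61), (212, 60), (215, 60), (218, 110), (221, 189), (224, 181), (227, 175), (230, 174), (233
[... 248 characters left out ...]
 115), (295, 119), (298, 93), (301, 102), (304, 112), (307, 111), (310, 107), (313, 88), (316, 113), (319, 112), (322, 114), (325, 77), (328, 117), (331, 116), (334, 116), (337, 117), (340, 169), (343, 183), (346, 189), (349, 190), (352, 185), (355, 181), (358, 182), (361, 182), (364, 183)]
row 300 [(262, 12), (265, 52), (268, 99), (271, 89), (274, 89), (277, 92), (280, 91), (283, 93), (286, 96), (289, 95), (292, 103), (295, 115), (298, 115), (301, 116), (304, 109), (307, 111), (310, 115), (313, 116), (316, 115), (319, 115), (322, 115), (325, 116), (328, 116), (331, 120), (334, 110), (337, 98), (340, 87), (343, 87), (346, 86), (349, 85), (352, 86), (355, 86), (358, 82), (361, 19), (364, 15)]
```

```bash
python3 - <<'E'
from rect import *
p=pickle.load(open("last_wr.pkl","rb"));s,pos,y=here();a=np.radians(y);tx=np.array([-np.sin(a),np.cos(a),0])*1.0
tx=np.array(s["ee_rot"])[:,0];ty=np.array(s["ee_rot"])[:,1]
B=onz(p,(312.5,231.7),pos[2]-.110)-tx*.0035
print("plate bottom rel TCP along tx,ty mm",((B-pos)@tx*1e3).round(2),((B-pos)@ty*1e3).round(2))
for r_,zz in ((236,-.108),(300,.028)):
  c=(284.5+338.5)/2 if r_==236 else None
  if c: X=onz(p,(c,r_),pos[2]+zz);print("lateral centre",((X-pos)@ty*1e3).round(2))
for yaw in (2.2,):
  xs,ys,I=rectify(p,(.622,-.186),yaw,hx=.04,hy=.05,res=.00025)
  f=lambda v:cv2.GaussianBlur(v.reshape(1,-1),(0,0),2).ravel()
  for lo,hi in ((-.02,-.01),(-.005,.005),(.010,.02),(-.02,.02)):
    pr=f(I[(ys>lo)&(ys<hi)].mean(0));d=np.gradient(pr)
    e=lambda m,sg:round(1e3*xs[np.where(m)[0][np.argmax(sg*d[m])]],2)
    print("y",lo,hi,"slot -x edge",e((xs>-.012)&(xs<-.002),-1),"+x edge",e((xs>.002)&(xs<.012),1),"rack end",e((xs>.02)&(xs<.038),1))
  for lo,hi in ((-.003,.003),(.010,.024),(-.02,-.01)):
    pr=f(I[:,(xs>lo)&(xs<hi)].mean(1));d=np.gradient(pr)
    e=lambda m,sg:round(1e3*ys[np.where(m)[0][np.argmax(sg*d[m])]],2)
    print("x",lo,hi,"rack y edges",e((ys<-.03),-1),e((ys>.03),1),"slot y",e((ys>-.031)&(ys<-.02),-1),e((ys>.018)&(ys<.03),1))
  pr=I[np.abs(ys)<.018].mean(0);print([(round(x*1e3,1),round(v)) for x,v in zip(xs[::3],pr[::3]) if -.012<x<.012])
E
```

```text
plate bottom rel TCP along tx,ty mm -0.07 0.24
lateral centre -0.67
y -0.02 -0.01 slot -x edge -6.0 +x edge 6.75 rack end 31.75
y -0.005 0.005 slot -x edge -6.0 +x edge 4.25 rack end 32.0
y 0.01 0.02 slot -x edge -6.0 +x edge 6.25 rack end 31.75
y -0.02 0.02 slot -x edge -6.0 +x edge 6.5 rack end 31.75
x -0.003 0.003 rack y edges -38.25 35.75 slot y -25.75 25.75
x 0.01 0.024 rack y edges -38.25 35.5 slot y -23.25 22.5
x -0.02 -0.01 rack y edges -38.25 35.5 slot y -24.5 22.25
[(np.float64(-11.5), 61), (np.float64(-10.7), 61), (np.float64(-10.0), 61), (np.float64(-9.2), 60), (np.float64(-8.5), 61), (np.float64(-7.7), 61), (np.float64(-7.0), 62), (np.float64(-6.2), 56), (np.float64(-5.5), 42), (np.float64(-4.7), 42), (np.float64(-4.0), 41), (np.float64(-3.2), 38), (np.float64(-2.5), 37), (np.float64(-1.7), 38), (np.float64(-1.0), 37), (np.float64(-0.2), 37), (np.float64(0.5), 38), (np.float64(1.3), 36), (np.float64(2.0), 30), (np.float64(2.8), 24), (np.float64(3.5), 25), (np.float64(4.3), 28), (np.float64(5.0), 34), (np.float64(5.8), 39), (np.float64(6.5), 45), (np.float64(7.3), 53), (np.float64(8.0), 57), (np.float64(8.8), 57), (np.float64(9.5), 59), (np.float64(10.3), 60), (np.float64(11.0), 61), (np.float64(11.8), 61)]
```

Emit:
apply_moves(moves=[[[0.0095,-0.0002,0],0],[[0.0095,-0.0002,0],0],[[0.0095,-0.0002,0],0],[[0.0093,-0.0002,0],0],[[0,0,0.01],0]])

```text
time_s: 34.08
tcp_pos: [0.6231, -0.1878, 0.2101]
ee_rot: [[-0.999, -0.037, 0.002], [-0.037, 0.999, -0.001], [-0.002, -0.001, -1.0]]
wrist_force: [-0.1, -0.7, -2.8]
gripper_width: 0.523
gripper_force: 30.0
```

Emit:
apply_moves(moves=[[[0,0,0.01],0],[[0,0,0.008],0],[[0,0,0],0],[[0,0,0],0],[[0,0,0],0]])

```text
time_s: 34.5
tcp_pos: [0.6243, -0.1873, 0.1899]
ee_rot: [[-0.999, -0.038, -0.0], [-0.038, 0.999, -0.0], [0.0, -0.0, -1.0]]
wrist_force: [-0.4, -0.9, -2.9]
gripper_width: 0.519
gripper_force: 30.0
```

```bash
python3 wr.py; python3 sl.py b; cat > side.py <<'E'
from rect import *
# side-camera check: project plate bottom outline vs slot
p=imaging.capture("side");s,pos,y=here()
for t in ("drawplate","slot"):
    print(t,[((np.array(d["at"])*[640,480]).round(1).tolist(),round(d["confidence"],2)) for d in models.place_of(p,t)[:2]])
print("pred bottom",proj(p,pos-[0,0,.110]).round(1),"pred slot",proj(p,(.6227,-.1869,.015)).round(1))
E
python3 side.py
```

```text
34.5 [ 0.6243 -0.1873  0.1899] [-0.4 -0.9 -2.9]
origin row 236.1 0.8 th 0.0
mask top row 233 th 0.0 upright row 231.1
34.65 [ 0.6243 -0.1873  0.1906] 92.16 [-0.1  0.3 -3.4]
cam [ 0.549 -0.19   0.377]
slot [312.8 218.7] 0.87 [ 0.6229 -0.1871  0.015 ]
rack [314.3 175.3] 0.89 [ 0.5771 -0.1872  0.    ]
plate_mid [311.4 132.2] 0.86 [ 0.5327 -0.1919  0.015 ]
plate_back [309.7 175.9] 0.86 [ 0.5768 -0.1922  0.015 ]
rack extent px [271.  96.  83. 162.] 0.97
expect [313.6 228.4]
expect [315.4 255.2]
drawplate []
slot [([354.3, 238.1], 0.81), ([288.9, 375.4], 0.44)]
pred bottom [355.2 218.8] pred slot [353.7 237.7]
```

Emit:
apply_moves(moves=[[[0.0015,0.0002,0.004],0],[[0,0,0.004],0],[[0,0,0.004],0],[[0,0,0.003],0],[[0,0,0],0]])

```text
time_s: 35.52
tcp_pos: [0.6216, -0.1869, 0.1738]
ee_rot: [[-0.999, -0.037, -0.002], [-0.037, 0.999, 0.0], [0.002, 0.001, -1.0]]
wrist_force: [-0.7, 0.3, -4.0]
gripper_width: 0.523
gripper_force: 30.0
```

Emit:
apply_moves(moves=[[[0,0,0.001],0],[[0,0,0.001],0]])

```text
time_s: 35.68
tcp_pos: [0.6225, -0.1871, 0.1732]
ee_rot: [[-0.999, -0.038, 0.0], [-0.038, 0.999, -0.0], [-0.0, -0.0, -1.0]]
wrist_force: [-0.1, 0.1, -4.4]
gripper_width: 0.526
gripper_force: 30.0
```

Emit:
apply_moves(moves=[[[0,0,0.001],0],[[0,0,0.001],0]])

```text
time_s: 35.85
tcp_pos: [0.6224, -0.1871, 0.1712]
ee_rot: [[-0.999, -0.038, 0.0], [-0.038, 0.999, -0.0], [-0.0, -0.0, -1.0]]
wrist_force: [-0.0, 0.2, -4.2]
gripper_width: 0.525
gripper_force: 30.0
```

Emit:
apply_moves(moves=[[[0,0,0.001],0]])

```text
time_s: 35.93
tcp_pos: [0.6224, -0.1871, 0.1702]
ee_rot: [[-0.999, -0.037, 0.0], [-0.037, 0.999, -0.0], [-0.0, -0.0, -1.0]]
wrist_force: [0.3, 0.3, -3.6]
gripper_width: 0.522
gripper_force: 30.0
```

Emit:
apply_moves(moves=[[[0,0,0.001],0]])

```text
time_s: 36.02
tcp_pos: [0.6223, -0.1871, 0.1691]
ee_rot: [[-0.999, -0.038, 0.0], [-0.038, 0.999, -0.0], [-0.0, -0.0, -1.0]]
wrist_force: [0.7, -0.1, -4.1]
gripper_width: 0.524
gripper_force: 30.0
```

Emit:
apply_moves(moves=[[[0,0,0.001],0]])

```text
time_s: 36.1
tcp_pos: [0.6223, -0.1871, 0.1681]
ee_rot: [[-0.999, -0.037, 0.0], [-0.037, 0.999, 0.0], [-0.0, -0.0, -1.0]]
wrist_force: [-0.5, -0.5, -3.6]
gripper_width: 0.524
gripper_force: 30.0
```

Bottom near the mouth, no contact yet; keep descending gently.

Emit:
apply_moves(moves=[[[0,0,0.001],0]])

```text
time_s: 36.18
tcp_pos: [0.6223, -0.1871, 0.1671]
ee_rot: [[-0.999, -0.038, 0.0], [-0.038, 0.999, 0.0], [-0.0, 0.0, -1.0]]
wrist_force: [0.0, 0.3, -4.1]
gripper_width: 0.519
gripper_force: 30.0
```

Emit:
apply_moves(moves=[[[0,0,0.001],0]])

```text
time_s: 36.27
tcp_pos: [0.6223, -0.1871, 0.1661]
ee_rot: [[-0.999, -0.038, 0.0], [-0.038, 0.999, 0.0], [-0.0, 0.0, -1.0]]
wrist_force: [-0.1, -0.6, -4.5]
gripper_width: 0.524
gripper_force: 30.0
```

Emit:
apply_moves(moves=[[[0,0,0.001],0]])

```text
time_s: 36.35
tcp_pos: [0.6223, -0.1871, 0.165]
ee_rot: [[-0.999, -0.038, -0.0], [-0.038, 0.999, 0.0], [0.0, 0.0, -1.0]]
wrist_force: [-0.1, 0.4, -3.2]
gripper_width: 0.521
gripper_force: 30.0
```

Emit:
apply_moves(moves=[[[0,0,0.001],0]])

```text
time_s: 36.43
tcp_pos: [0.6223, -0.1871, 0.164]
ee_rot: [[-0.999, -0.037, -0.0], [-0.037, 0.999, 0.0], [0.0, 0.0, -1.0]]
wrist_force: [-0.1, 0.4, -4.5]
gripper_width: 0.522
gripper_force: 30.0
```

Emit:
apply_moves(moves=[[[0,0,0.001],0]])

```text
time_s: 36.52
tcp_pos: [0.6223, -0.1871, 0.1631]
ee_rot: [[-0.999, -0.038, 0.0], [-0.038, 0.999, -0.0], [-0.0, -0.0, -1.0]]
wrist_force: [-0.9, 0.2, -4.7]
gripper_width: 0.522
gripper_force: 30.0
```

Emit:
apply_moves(moves=[[[0,0,0.001],0]])

```text
time_s: 36.6
tcp_pos: [0.6223, -0.1871, 0.162]
ee_rot: [[-0.999, -0.037, -0.0], [-0.037, 0.999, 0.0], [0.0, 0.0, -1.0]]
wrist_force: [-0.8, 0.7, -3.5]
gripper_width: 0.523
gripper_force: 30.0
```

Emit:
apply_moves(moves=[[[0,0,0.0015],0],[[0,0,0.0015],0]])

```text
time_s: 36.77
tcp_pos: [0.6224, -0.1871, 0.1591]
ee_rot: [[-0.999, -0.037, 0.0], [-0.037, 0.999, 0.0], [-0.0, -0.0, -1.0]]
wrist_force: [0.1, 0.4, -4.3]
gripper_width: 0.521
gripper_force: 30.0
```

Emit:
apply_moves(moves=[[[0,0,0.0015],0],[[0,0,0.0015],0]])

```text
time_s: 36.93
tcp_pos: [0.6223, -0.1871, 0.156]
ee_rot: [[-0.999, -0.038, -0.0], [-0.038, 0.999, -0.0], [0.0, -0.0, -1.0]]
wrist_force: [-0.3, 0.4, -4.0]
gripper_width: 0.521
gripper_force: 30.0
```

Emit:
apply_moves(moves=[[[0,0,0.0015],0],[[0,0,0.0015],0]])

```text
time_s: 37.1
tcp_pos: [0.6223, -0.1871, 0.153]
ee_rot: [[-0.999, -0.038, -0.0], [-0.038, 0.999, -0.0], [0.0, -0.0, -1.0]]
wrist_force: [0.5, -0.6, -4.4]
gripper_width: 0.523
gripper_force: 30.0
```

Emit:
apply_moves(moves=[[[0,0,0.0015],0],[[0,0,0.0015],0]])

```text
time_s: 37.27
tcp_pos: [0.6223, -0.1871, 0.15]
ee_rot: [[-0.999, -0.038, 0.0], [-0.038, 0.999, -0.0], [-0.0, -0.0, -1.0]]
wrist_force: [-0.3, -0.2, -4.1]
gripper_width: 0.52
gripper_force: 30.0
```

Emit:
apply_moves(moves=[[[0,0,0.0015],0],[[0,0,0.0015],0]])

```text
time_s: 37.43
tcp_pos: [0.6223, -0.1871, 0.147]
ee_rot: [[-0.999, -0.037, -0.0], [-0.037, 0.999, -0.0], [0.0, -0.0, -1.0]]
wrist_force: [0.3, -0.4, -3.6]
gripper_width: 0.521
gripper_force: 30.0
```

Emit:
apply_moves(moves=[[[0,0,0.0015],0],[[0,0,0.0015],0]])

```text
time_s: 37.6
tcp_pos: [0.6223, -0.1871, 0.144]
ee_rot: [[-0.999, -0.037, 0.0], [-0.037, 0.999, 0.0], [-0.0, 0.0, -1.0]]
wrist_force: [0.2, 0.0, -3.6]
gripper_width: 0.524
gripper_force: 30.0
```

Emit:
apply_moves(moves=[[[0,0,0.0015],0],[[0,0,0.0015],0]])

```text
time_s: 37.77
tcp_pos: [0.6223, -0.1871, 0.141]
ee_rot: [[-0.999, -0.038, 0.0], [-0.038, 0.999, -0.0], [-0.0, -0.0, -1.0]]
wrist_force: [-0.2, 0.3, -5.5]
gripper_width: 0.521
gripper_force: 30.0
```

Emit:
apply_moves(moves=[[[0,0,0.0015],0],[[0,0,0.0015],0]])

```text
time_s: 37.93
tcp_pos: [0.6223, -0.1871, 0.138]
ee_rot: [[-0.999, -0.038, 0.0], [-0.038, 0.999, -0.0], [-0.0, -0.0, -1.0]]
wrist_force: [-0.1, 0.5, -4.1]
gripper_width: 0.525
gripper_force: 30.0
```

Emit:
apply_moves(moves=[[[0,0,0.0015],0],[[0,0,0.0015],0]])

```text
time_s: 38.1
tcp_pos: [0.6223, -0.1871, 0.135]
ee_rot: [[-0.999, -0.038, 0.0], [-0.038, 0.999, -0.0], [-0.0, -0.0, -1.0]]
wrist_force: [-0.2, -0.5, -3.8]
gripper_width: 0.523
gripper_force: 30.0
```

Emit:
apply_moves(moves=[[[0,0,0.0015],0],[[0,0,0.0015],0]])

```text
time_s: 38.27
tcp_pos: [0.6224, -0.1871, 0.132]
ee_rot: [[-0.999, -0.038, 0.0], [-0.038, 0.999, -0.0], [-0.0, -0.0, -1.0]]
wrist_force: [0.5, -0.5, -4.6]
gripper_width: 0.521
gripper_force: 30.0
```

Emit:
apply_moves(moves=[[[0,0,0.001],0],[[0,0,0.001],0]])

```text
time_s: 38.43
tcp_pos: [0.6224, -0.1871, 0.1301]
ee_rot: [[-0.999, -0.038, 0.0], [-0.038, 0.999, -0.0], [-0.0, -0.0, -1.0]]
wrist_force: [0.6, 0.6, -3.6]
gripper_width: 0.523
gripper_force: 30.0
```

Emit:
apply_moves(moves=[[[0,0,0.0008],0],[[0,0,0.0008],0]])

```text
time_s: 38.6
tcp_pos: [0.6224, -0.1871, 0.1285]
ee_rot: [[-0.999, -0.038, 0.0], [-0.038, 0.999, -0.0], [-0.0, -0.0, -1.0]]
wrist_force: [0.5, 0.8, -4.2]
gripper_width: 0.523
gripper_force: 30.0
```

Near the floor: feel with half-millimetre steps.

Emit:
apply_moves(moves=[[[0,0,0.0005],0],[[0,0,0.0005],0]])

```text
time_s: 38.77
tcp_pos: [0.6224, -0.1871, 0.1276]
ee_rot: [[-0.999, -0.038, 0.0], [-0.038, 0.999, -0.0], [-0.0, -0.0, -1.0]]
wrist_force: [0.8, -0.3, -4.4]
gripper_width: 0.523
gripper_force: 30.0
```

Emit:
apply_moves(moves=[[[0,0,0.0005],0],[[0,0,0.0005],0]])

```text
time_s: 38.93
tcp_pos: [0.6224, -0.1871, 0.1266]
ee_rot: [[-0.999, -0.038, 0.0], [-0.038, 0.999, -0.0], [-0.0, -0.0, -1.0]]
wrist_force: [-0.0, -0.8, -3.7]
gripper_width: 0.521
gripper_force: 30.0
```

Emit:
apply_moves(moves=[[[0,0,0.0005],0]])

```text
time_s: 39.02
tcp_pos: [0.6223, -0.1871, 0.126]
ee_rot: [[-0.999, -0.038, 0.0], [-0.038, 0.999, -0.0], [-0.0, -0.0, -1.0]]
wrist_force: [-0.2, -0.4, -4.0]
gripper_width: 0.522
gripper_force: 30.0
```

Emit:
apply_moves(moves=[[[0,0,0.0005],0]])

```text
time_s: 39.1
tcp_pos: [0.6224, -0.1871, 0.1256]
ee_rot: [[-0.999, -0.038, 0.0], [-0.038, 0.999, -0.0], [-0.0, -0.0, -1.0]]
wrist_force: [-0.2, 0.4, -3.7]
gripper_width: 0.519
gripper_force: 30.0
```

Emit:
apply_moves(moves=[[[0,0,0.0005],0]])

```text
time_s: 39.18
tcp_pos: [0.6223, -0.1871, 0.125]
ee_rot: [[-0.999, -0.037, 0.0], [-0.037, 0.999, -0.0], [-0.0, -0.0, -1.0]]
wrist_force: [0.2, -0.7, -4.0]
gripper_width: 0.52
gripper_force: 30.0
```

Emit:
apply_moves(moves=[[[0,0,0.0005],0]])

```text
time_s: 39.27
tcp_pos: [0.6224, -0.1871, 0.1245]
ee_rot: [[-0.999, -0.038, 0.0], [-0.038, 0.999, -0.0], [-0.0, -0.0, -1.0]]
wrist_force: [0.1, -0.3, -3.3]
gripper_width: 0.523
gripper_force: 30.0
```

Emit:
apply_moves(moves=[[[0,0,0.0005],0]])

```text
time_s: 39.35
tcp_pos: [0.6224, -0.1871, 0.124]
ee_rot: [[-0.999, -0.038, 0.0], [-0.038, 0.999, 0.0], [-0.0, 0.0, -1.0]]
wrist_force: [-0.4, -0.0, -3.7]
gripper_width: 0.526
gripper_force: 30.0
```

Emit:
apply_moves(moves=[[[0,0,0.0005],0]])

```text
time_s: 39.43
tcp_pos: [0.6226, -0.1872, 0.1239]
ee_rot: [[-0.999, -0.038, 0.001], [-0.038, 0.999, -0.0], [-0.001, -0.0, -1.0]]
wrist_force: [-0.2, 0.1, -2.2]
gripper_width: 0.521
gripper_force: 30.0
```

Emit:
apply_moves(moves=[[[0,0,0.0005],0]])

```text
time_s: 39.52
tcp_pos: [0.6228, -0.1872, 0.1238]
ee_rot: [[-0.999, -0.038, 0.001], [-0.038, 0.999, -0.0], [-0.001, -0.001, -1.0]]
wrist_force: [-0.6, 0.9, 0.3]
gripper_width: 0.525
gripper_force: 30.0
```

Emit:
apply_moves(moves=[[[0,0,0.0005],0]])

```text
time_s: 39.6
tcp_pos: [0.6231, -0.1873, 0.1238]
ee_rot: [[-0.999, -0.038, 0.002], [-0.038, 0.999, -0.001], [-0.002, -0.001, -1.0]]
wrist_force: [-0.7, 0.7, 1.6]
gripper_width: 0.521
gripper_force: 30.0
```

Emit:
apply_moves(moves=[[[0,0,0.0005],0]])

```text
time_s: 39.68
tcp_pos: [0.6234, -0.1873, 0.1238]
ee_rot: [[-0.999, -0.038, 0.003], [-0.038, 0.999, -0.001], [-0.003, -0.001, -1.0]]
wrist_force: [-0.7, 1.2, 5.1]
gripper_width: 0.523
gripper_force: 30.0
```

Emit:
apply_moves(moves=[[[0,0,-0.0012],0],[[0,0,0],0],[[0,0,0],0]])

```text
time_s: 39.93
tcp_pos: [0.6227, -0.1872, 0.1238]
ee_rot: [[-0.999, -0.038, 0.001], [-0.038, 0.999, -0.0], [-0.001, -0.0, -1.0]]
wrist_force: [-0.6, 0.9, 2.5]
gripper_width: 0.52
gripper_force: 30.0
```

Emit:
apply_moves(moves=[[[0,0,0],0],[[0,0,0],0],[[0,0,0],0],[[0,0,0],0],[[0,0,0],0]], hand=0.062)

```text
time_s: 40.35
tcp_pos: [0.6222, -0.1871, 0.123]
ee_rot: [[-0.999, -0.037, -0.0], [-0.037, 0.999, 0.0], [0.0, 0.0, -1.0]]
wrist_force: [-0.2, 0.0, -0.2]
gripper_width: 0.699
gripper_force: 0.0
```

Emit:
apply_moves(moves=[[[0,0,-0.004],0],[[0,0,-0.008],0],[[0,0,-0.015],0],[[0,0,-0.02],0],[[0,0,-0.02],0]])

```text
time_s: 40.77
tcp_pos: [0.6222, -0.1872, 0.1915]
ee_rot: [[-0.999, -0.038, -0.0], [-0.038, 0.999, -0.0], [0.0, -0.0, -1.0]]
wrist_force: [0.6, -0.4, 0.3]
gripper_width: 0.707
gripper_force: 0.0
```

Emit:
apply_moves(moves=[[[0,0,-0.03],0],[[0,0,-0.03],0],[[0,0,-0.02],0],[[0,0,0],0],[[0,0,0],0]])

```text
time_s: 41.18
tcp_pos: [0.6229, -0.1871, 0.2727]
ee_rot: [[-0.999, -0.037, 0.004], [-0.037, 0.999, -0.0], [-0.004, -0.0, -1.0]]
wrist_force: [-0.5, -0.3, 0.1]
gripper_width: 0.71
gripper_force: 0.0
```

```bash
python3 - <<'E'
from tilt import *
s,pos,y=here();print(s["time_s"],pos,s["wrist_force"].round(1),s["gripper_force"])
ps={c:imaging.capture(c) for c in ("wrist","side","top")}
for c,p in ps.items():
    for t in ("drawplate","eye","plate_mid","plate_back"):
        print(c,t,[((np.array(d["at"])*[640,480]).round(1).tolist(),round(d["confidence"],2)) for d in models.place_of(p,t)[:2]])
    for n,X in (("bottom",(.6227,-.187,.015)),("eye",(.6227,-.187,.123)),("topend",(.6227,-.187,.165))): print("  expect",n,proj(p,X).round(1))
    for m in models.cut_out(p,"drawplate")[:2]: print("  mask px",(np.array(m["extent"])*[640,480,640,480]).round(),round(m["confidence"],2))
E
```

```text
41.1833 [ 0.62291758 -0.18711914  0.27268812] [-0.5 -0.3  0.1] 0.0
wrist drawplate [([311.6, 208.7], 0.92)]
wrist eye [([311.3, 226.1], 0.61)]
wrist plate_mid [([311.1, 140.2], 0.7), ([311.9, 172.8], 0.35)]
wrist plate_back [([312.5, 174.0], 0.6), ([438.6, 264.7], 0.27)]
  expect bottom [312.7 206.6]
  expect eye [312.7 224.5]
  expect topend [312.8 234.7]
  mask px [286. 209.  53.  30.] 0.59
side drawplate [([354.9, 235.4], 0.71), ([289.6, 374.8], 0.16)]
side eye [([357.1, 205.6], 0.97)]
side plate_mid [([382.5, 252.9], 0.72)]
side plate_back [([367.0, 247.7], 0.62)]
  expect bottom [353.7 237.7]
  expect eye [356.7 206. ]
  expect topend [358.  192.5]
  mask px [352. 190.  14.  41.] 0.9
  mask px [381. 209.  13.  37.] 0.54
top drawplate []
top eye [([238.1, 282.5], 0.38)]
top plate_mid [([377.2, 269.2], 0.51)]
top plate_back [([373.2, 248.4], 0.65)]
  expect bottom [375.5 235.5]
  expect eye [379.8 232.6]
  expect topend [381.7 231.4]
```

Plate's eye, base and top end all show where a seated upright plate should be; the hand is clear. Handing in.

```bash
python3 -c "
from station import r
print(r.finish_job())"
```

```text
the job is handed in; nothing more can be done
None
```

The drawplate is off the hook and stands upright in the empty rack slot, let go. The cameras showed it seated before I handed the job in at about 41 s, but no verdict came back.

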